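Draw down the incubator hatch with the hook rod

ROBOT

A 6-joint arm with a two-finger parallel gripper is mounted at the origin on a cart in front of the work surface, level with it; the furniture and walls round the work are solid. World frame = base frame: x ahead of the robot, y to its left, z up, the work surface at z = 0. Lengths are in mm, angles in rad, forces in N, time in s.
With the tool pointing down it reaches from about 275 to 1000 mm from the base axis. Payload 8.4 kg.
Tool frame: the origin (TCP) lies at the very end of the fingers, on their centre line; the grasp point (between the pads) lies 19 mm behind it; x points along the fingers, y is the direction in which the jaws open and shut, and the axes are right-handed (so a half turn about x gives the same grasp; the last joint's range is limited). The gripper opens to 85 mm and grips with 20 to 120 N. Pads are 22 mm wide; open, the fingers measure 114 mm over their backs; the gripper's body (76 mm by 85 mm) begins 54 mm behind the grasp point. The pads swing forward as they close: fully open they stand 13 mm farther back than shut.
Start: joints at [-1.175, 0.353, 1.633, -0, 1.155, -0.002], TCP at [242.118, -576.2, 231.281] pointing down, gripper open.
Joint ranges: [-2.63, 2.63], [-0.92, 2.1], [0.06, 2.66], [-1.3, 4.44], [0, 2.69], [-3.02, 3.02]. Speed limits (rad/s): [2.22, 2.22, 2.79, 3.14, 3.14, 3.14].

INTERFACE

Orientations are given as [roll, pitch, yaw] about the fixed x, y, z axes, in that order (R = Rz(yaw) Ry(pitch) Rx(roll)).
In Python, from rig import r, grab_frame, camera_params, sign_off gives the robot as it stands.
- The arm moves only by the tool drive_tool, never from a script. Its argument "rows" is one flat list of numbers, 7 for each row, row after row: the shift along the tool's x, y, z in mm, then the turn, a rotation vector about the tool's x, y, z in degrees, then the opening in per cent of the stroke, from 0 (shut) to 100 (fully open). In form: [x, y, z, rx, ry, rz, fingers, x, y, z, rx, ry, rz, fingers, ...]. A call has 1 to 10 rows; each row is the pose to reach, as a shift and turn from the pose measured when the call began, along the tool's axes at that moment; what a row does not reach only later rows make up. A row lasts 1/8 s, in which the tool goes at most 62.5 mm and 10.7 degrees, less where a joint would pass 70% of its speed; a pose out of reach is approached as far as the arm can. A call with a gripper value outside its range is refused whole. The fingers move at their own pace and stop on an object; "newtons" is the grip in N (left out, the last holds). Time passes only in rows, so rows that repeat a pose let the fingers close. It gives the time, the measured TCP pose, the force and the opening at its end, in the units of the state.
- r.sense(): the state, without advancing time (a new reading comes with each control period).
- grab_frame(name): name is "side" or "top" or "wrist"; returns the picture (480x640x3 uint8, red, green, blue); there is no depth.
- camera_params(name): a dict with "vertical_fov" (degrees; the focal length in pixels is half the picture's height over the tangent of half this angle, whatever the lens; pixels are square), "cx", "cy" (the principal point, pixels), "pose" (4x4, takes a point from camera to world coordinates); the wrist camera has in their place "tool_from_camera" (4x4, takes a point from camera to tool coordinates, whose origin is the TCP and whose axes are the tool frame's). Camera axes: x right, y down, z forward; pixel columns grow to the right and rows downward; lengths in mm; the calibration is good to about 2 mm. The wrist camera is an equidistant fisheye: a pixel r from the principal point sees the ray r / f radians off the axis. A picture is of the moment at which its call begins: read the wrist's pose just before it. camera_params takes no time and is no camera call.
- sign_off(): hands the job in, once; it reports no verdict.
The state is a dict: "clock": time; "qpos": joint angles; "qvel": joint speeds; "joint_efforts": joint torques, N m; "eef_pos": TCP position; "tcp_rot": TCP orientation; "contact_force": force on the tool from outside, world axes, zero at the start; "wrist_torque": the same for the moment, N m; "opening": opening from 0.0 (shut) to 1.0 (fully open).
Only numpy, scipy, OpenCV 4.12 (cv2) and the standard library are available. Lean on these libraries where they do the work, as an engineer would, in place of code of your own. Each camera call takes 0.05 s, during which the arm holds its last target.

TASK

Open the dish incubator without putting a hand on its hatch: take the hook rod by its red grip, put the hook down through the yellow eye of the shut hatch and, with the hook still in the eye, draw the hatch all the way down to its stop without forcing anything. Then unhook the rod, leaving the hatch down, and lay it gently back in the two V-notches of its rest, leaving the tray, the objective case, the tube rack and the tape where they stand.

Things in the scene. Friction and masses are not known exactly. Their poses are not given: they have to be found in the camera images.
- rod: steel hook rod, about 110 g. Origin mid-grip on the rod's axis (near its balance); x along the rod to the hook, z up. Red grip 14 mm square, x = -35 to 35 mm. Beyond it the bar is round, 10 mm thick, to x = 88 and -84 mm; then a 16 mm red knob to x = -96, and a 7 mm neck to x = 127 mm, bent there at a right angle into the hook: a straight round-ended 7 mm peg towards -z
- hook_tip (a point): the hook's rounded point, at (127, 0, -33.5) mm in the rod's frame, axes as the rod's; it hangs down while the rod lies in its rest
- rest: aluminium rest fixed to the bench: foot 160 x 60 x 10 mm, origin under its centre, x along the rod it carries (hook at +x). Two upright V-notches (90 degrees), 12 mm long, 46 mm wide, horns 72 mm high, stand at x = -62 and 62 mm; the grip lies between them. The rod's round parts settle in the notches with its axis at y = 0, 60 mm above the foot's underside
- incubator: white bench incubator fixed to the bench, 100 deep x 240 wide x 320 mm high, origin at the centre of its underside, x from its front into it, z up; front face at x = -50 mm. Its hatch is the upper part of the front, and its hinge line runs along y at x = -56, z = 200 mm
- hatch (a joint): hatch angle, rad: 0 shut and upright, grows as its top swings out to the front and down; stop at 1.2. Blue-framed clear flap, 218 wide x 110 high x 10 mm thick, hinged on its lower edge. Stiff hinge: it stays where it is left, and the eye needs a pull of about 4 to 6 N. It may start up to 0.06 ajar
- rail_mid (a point): point on the hatch at the middle of the eye's travel, 85 mm from the hinge line along z and 28.5 mm before it; x into the hatch, y along the hinge, z to its free edge. The yellow eye's hole runs along z: 17 mm in x, centred here, 18 mm in y; the hook can lean in it up to about 40 degrees to z before it jams
- rail_face (a point): point on the hatch's outer face straight behind the middle of the eye's travel, axes as rail_mid. The eye, a flat loop 9 mm thick in z, 34 mm wide in y, ends 14.5 mm before rail_mid. It stands slid up to 14 mm either way along y on its rail, unreported: look or feel for it. It is stiff (slides at about 10 N). A hook let down beside it meets nothing and pulls nothing
- tray: white tray, 100 x 140 x 30 mm, origin at the centre of its underside; loose, to be left alone
- case: black objective case with grey lid, 37 mm diameter, 62 mm high, standing in the tray, origin at its underside; loose, to be left alone
- tube_rack: tube rack with three tubes, 45 x 134 x 95 mm, origin at the underside; loose, to be left alone
- tape: roll of tape lying flat, 104 mm across, 25 mm high, origin at the underside; loose, to be left alone
Things that resemble listed ones, but are neither listed nor needed, are in the scene too. Leave any green look-alike of the rest alone.

How it is judged:
By the outcome, as a careful person would: the job done as asked, in the order asked, and still so for the second after the job is handed in, with the robot touching nothing.
It also fails if it takes over 72 s, if anything falls off the work surface, if the arm or the gripper's body presses on something with over 40 N, if the wrist force passes 120 N, or if a joint passes its speed limit or range.

## Working session

There is one attempt and no reset: what is moved stays moved. The work goes in short steps, Python scripts to look and compute and a tool call to move; the robot and the scene stay as the last step left them, time stands still between calls to the robot, and variables do not carry over. Pictures are saved under pics/ and viewed, and the job is handed in when it is done.

Besides the shell and the picture viewer there is one more tool, called after ">>>" as name(argument=value, ...), one argument or row to a line, values as JSON. drive_tool: Moves the arm, as the interface text tells. Its arguments: {"type":"object","properties":{"rows":{"type":"array","items":{"type":"number"}},"newtons":{"type":"number"}},"required":["rows"]}

```bash
ls; mkdir -p pics; python3 - <<'E'
from rig import r, grab_frame, camera_params
import cv2, numpy as np
np.set_printoptions(precision=3,suppress=True)
s=r.sense(); print(s)
for n in ("side","top","wrist"):
    im=grab_frame(n); cv2.imwrite(f"pics/{n}0.png",im[:,:,::-1]); print(n,camera_params(n))
E
```

```text
pics
{'clock': 0.0, 'qpos': array([-1.175,  0.354,  1.634, -0.   ,  1.155, -0.002]), 'qvel': array([0.001, 0.001, 0.001, 0.001, 0.   , 0.001]), 'joint_efforts': array([  0.003, -60.524, -34.207,   0.   ,   0.009,   0.   ]), 'eef_pos': array([ 241.929, -575.739,  230.546]), 'tcp_rot': array([-1.571,  1.569,  1.968]), 'contact_force': array([-0.18 ,  0.644,  0.885]), 'wrist_torque': array([ 0.027,  0.034, -0.02 ]), 'opening': 0.9964741116221327}
side {'vertical_fov': 48.02613644926149, 'cx': 310.956650904632, 'cy': 236.81566468380686, 'pose': array([[  -0.725,   -0.402,    0.56 , -158.345],
       [  -0.689,    0.404,   -0.602,  782.677],
       [   0.016,   -0.822,   -0.569,  948.014],
       [   0.   ,    0.   ,    0.   ,    1.   ]])}
top {'vertical_fov': 44.90681377464154, 'cx': 315.3950889558936, 'cy': 230.63659868702746, 'pose': array([[  -0.007,   -0.987,    0.162,  381.547],
       [  -1.   ,    0.007,    0.001,  -17.609],
       [  -0.002,   -0.162,   -0.987, 1383.356],
       [   0.   ,    0.   ,    0.   ,    1.   ]])}
wrist {'vertical_fov': 65.70646984690485, 'cx': 314.9995568759751, 'cy': 242.81031263367052, 'tool_from_camera': array([[   0.   ,   -0.324,    0.946, -144.812],
       [   1.   ,   -0.001,   -0.001,    1.227],
       [   0.001,    0.946,    0.324,  -83.8  ],
       [   0.   ,    0.   ,    0.   ,    1.   ]])}
```

View pics/side0.png

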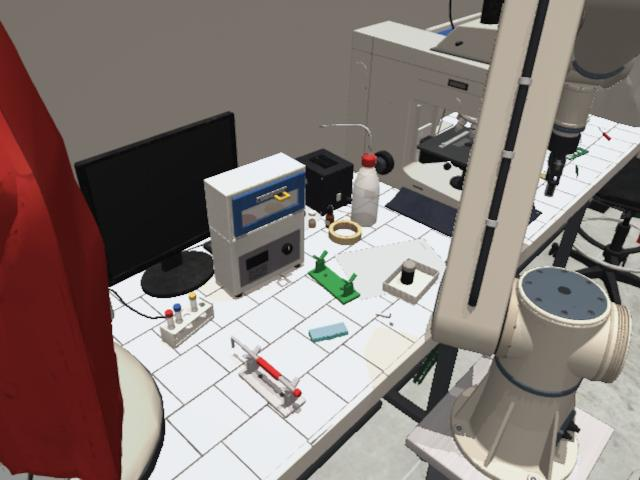

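View pics/top0.png

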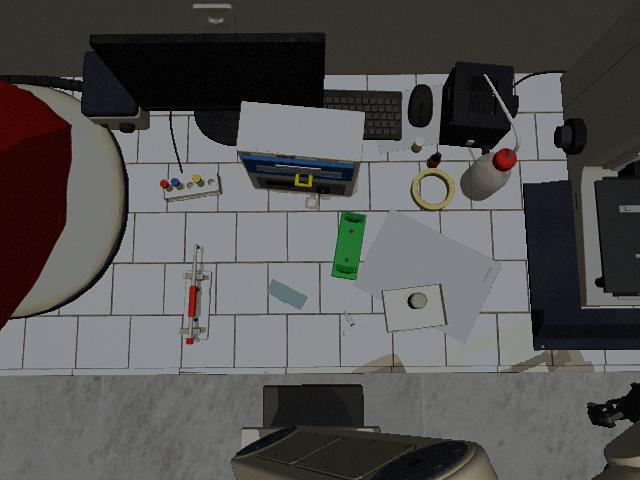

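View pics/wrist0.png

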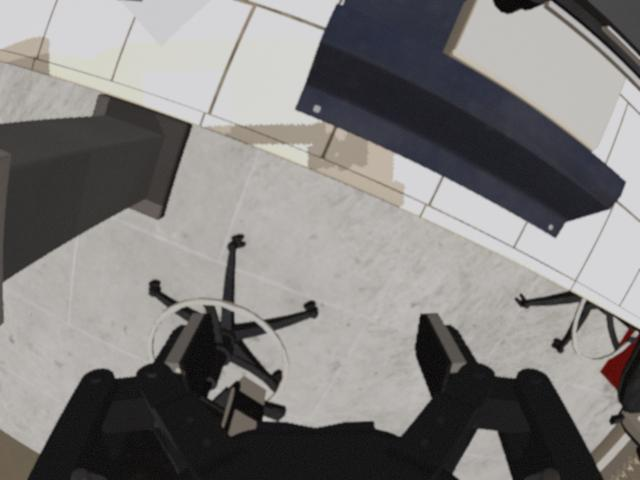

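The side picture shows the rod in its aluminium rest at about (265,370), with the red knob at (297,392) and the hook at (235,345). The green look-alike rest is at (333,280), and the incubator with its yellow eye at (283,196). In the top picture the rod runs from its knob (190,340) to its hook (197,247), and the eye is at (304,180). Next I'll enlarge these and measure them.

```bash
cat > h.py <<'E'
import numpy as np, cv2
from rig import r, grab_frame, camera_params
from scipy.spatial.transform import Rotation as Ro
np.set_printoptions(precision=2,suppress=True)
def tool():
    s=r.sense(); T=np.eye(4); T[:3,:3]=Ro.from_euler('xyz',s['tcp_rot']).as_matrix(); T[:3,3]=s['eef_pos']; return T
def ray(n,u,v,T=None):
    c=camera_params(n); f=240/np.tan(np.radians(c['vertical_fov']/2))
    a,b=u-c['cx'],v-c['cy']
    if n=='wrist':
        rr=np.hypot(a,b)+1e-9; th=rr/f; d=np.array([a/rr*np.sin(th),b/rr*np.sin(th),np.cos(th)]); P=(tool() if T is None else T)@c['tool_from_camera']
    else: d=np.array([a,b,f]); d/=np.linalg.norm(d); P=c['pose']
    return P[:3,3],P[:3,:3]@d
def onz(n,u,v,z,T=None):
    o,d=ray(n,u,v,T); return o+d*(z-o[2])/d[2]
def proj(n,p,T=None):
    c=camera_params(n); f=240/np.tan(np.radians(c['vertical_fov']/2))
    P=c['pose'] if n!='wrist' else (tool() if T is None else T)@c['tool_from_camera']
    q=P[:3,:3].T@(np.array(p)-P[:3,3])
    if n=='wrist':
        th=np.arctan2(np.hypot(q[0],q[1]),q[2]); k=f*th/np.hypot(q[0],q[1])
        return np.array([c['cx']+k*q[0],c['cy']+k*q[1]])
    return np.array([c['cx']+f*q[0]/q[2],c['cy']+f*q[1]/q[2]])
def tri(rays):
    A=0;b=0
    for o,d in rays:
        M=np.eye(3)-np.outer(d,d);A=A+M;b=b+M@o
    p=np.linalg.solve(A,b); return p,[np.linalg.norm((np.eye(3)-np.outer(d,d))@(p-o)) for o,d in rays]
def crop(im,x0,y0,x1,y1,k,name):
    c=cv2.resize(im[y0:y1,x0:x1],None,fx=k,fy=k,interpolation=cv2.INTER_CUBIC); cv2.imwrite(name,c[:,:,::-1])
def blobs(im,lo,hi,box,mn=8):
    hs=cv2.cvtColor(im,cv2.COLOR_RGB2HSV); m=cv2.inRange(hs,np.array(lo),np.array(hi)); z=np.zeros_like(m); x0,y0,x1,y1=box; z[y0:y1,x0:x1]=m[y0:y1,x0:x1]
    n,l,st,ce=cv2.connectedComponentsWithStats(z)
    return [(st[i],ce[i],np.argwhere(l==i)[:,::-1]) for i in range(1,n) if st[i,4]>=mn]
E
python3 - <<'E'
from h import *
a=cv2.imread('pics/side0.png')[:,:,::-1]; b=cv2.imread('pics/top0.png')[:,:,::-1]
crop(a,200,150,320,300,4,'pics/s_inc.png'); crop(a,220,325,320,425,6,'pics/s_rod.png')
crop(b,230,95,370,205,5,'pics/t_inc.png'); crop(b,165,235,225,355,5,'pics/t_rod.png')
for n,im,box in(('side',a,(225,330,315,410)),('top',b,(170,240,225,350))):
    for st,ce,pts in blobs(im,(0,150,80),(8,255,255),box):
        rc=cv2.minAreaRect(pts.astype(np.float32)); print(n,'red',st,ce,rc, onz(n,*ce,60))
for n,im,box in(('side',a,(220,150,320,240)),('top',b,(240,150,370,200))):
    for st,ce,pts in blobs(im,(20,130,100),(35,255,255),box): print(n,'yel',st,ce)
E
```

```text
side red [257 358  24  22 179] [268.01 367.86] ((267.8516540527344, 367.76983642578125), (27.899131774902344, 6.682908535003662), 40.10091018676758) [441.03 265.42  60.  ]
side red [293 389   8   8  45] [296.58 392.47] ((296.5, 392.4999694824219), (6.933752536773682, 6.37905216217041), 33.690067291259766) [351.31 269.02  60.  ]
top red [188 286   8  31 177] [191.54 300.92] ((191.501953125, 300.9689025878906), (5.738802433013916, 30.31584930419922), 3.5763344764709473) [439.72 265.44  60.  ]
top red [186 338   7   6  36] [189.31 340.69] ((189.0, 340.5), (5.0, 6.0), 90.0) [351.17 267.97  60.  ]
side yel [274 191  16  11  81] [282.09 196.33]
top yel [295 174  18  13 106] [302.96 180.98]
```

View pics/s_inc.png

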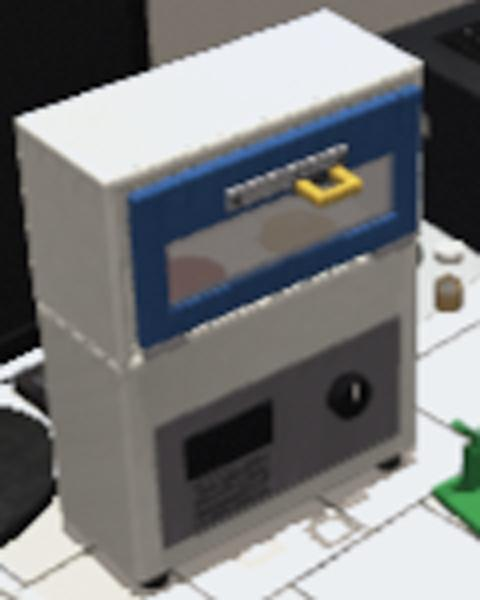

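View pics/t_inc.png

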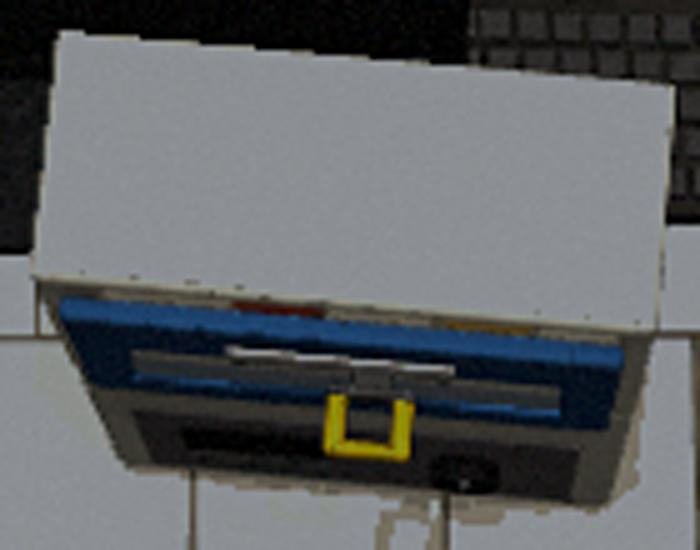

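View pics/s_rod.png

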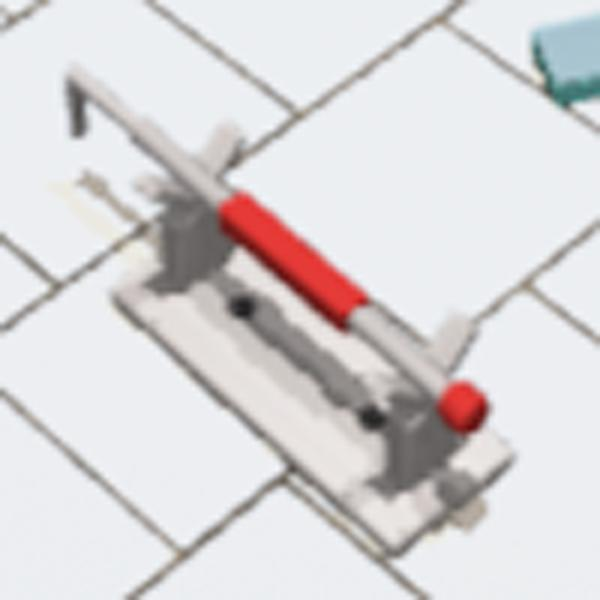

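View pics/t_rod.png

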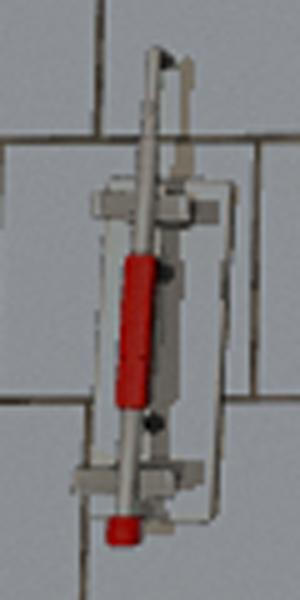

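```bash
python3 - <<'E'
from h import *
T=lambda x,y:(x/5+230-.4,y/5+95-.4)
c=[onz('top',*T(x,y),320) for x,y in((60,32),(673,87),(657,330),(35,277))]
for p in c: print(p)
print([np.linalg.norm(c[i]-c[(i+1)%4]) for i in range(4)])
for i,j in((0,1),(3,2)): d=c[j]-c[i]; print('yaw of -y axis',np.degrees(np.arctan2(d[1],d[0])))
ctr=np.mean(c,0); print('ctr',ctr)
S=lambda x,y:(x/4+200-.4,y/4+150-.4)
# side roof corners
for x,y in((17,120),(110,185),(420,72),(325,10)): print('side roof',onz('side',*S(x,y),320))
print('grip tri',tri([ray('side',268.01,367.86),ray('top',191.54,300.92)]))
# eye: outer front corners
print('eye ctr z289.5 top',onz('top',*T(370,428),289.5))
for x,y in((327,455),(410,460),(331,396),(412,401)): print('eye top',onz('top',*T(x,y),289.5))
for x,y in((313,196),(362,180)): print('eye front side',onz('side',*S(x,y),289.5))
print('eye fl tri',tri([ray('top',*T(327,455)),ray('side',*S(311,196))]))
print('eye fr tri',tri([ray('top',*T(410,459)),ray('side',*S(362,182))]))
print('hook top', onz('top',196,246,60)); 
# rest feet
U=lambda x,y:(x/5+165-.4,y/5+235-.4)
for x,y in((110,180),(235,183),(212,520),(92,515)):print('foot',onz('top',*U(x,y),10))
E
```

```text
[810.47 124.02 320.  ]
[ 786.48 -111.71  320.  ]
[ 690.08 -103.69  320.  ]
[712.61 132.15 320.  ]
[np.float64(236.94428353187016), np.float64(96.7377884894538), np.float64(236.92196881912975), np.float64(98.19633868695314)]
yaw of -y axis -95.81170547303527
yaw of -y axis -95.45903582490166
ctr [749.91  10.19 320.  ]
side roof [808.35 125.3  320.  ]
side roof [709.06 134.77 320.  ]
side roof [681.32 -91.47 320.  ]
side roof [ 787.   -110.25  320.  ]
grip tri (array([440.07, 265.6 ,  60.76]), [np.float64(0.5029126644245908), np.float64(0.502912664424555)])
eye ctr z289.5 top [660.5    5.73 289.5 ]
eye top [649.88  22.4  289.5 ]
eye top [647.67  -9.69 289.5 ]
eye top [673.37  20.83 289.5 ]
eye top [671.15 -10.59 289.5 ]
eye front side [655.94  26.06 289.5 ]
eye front side [648.77  -7.93 289.5 ]
eye fl tri (array([653.17,  24.96, 289.17]), [np.float64(4.001222821996261), np.float64(4.001222821996177)])
eye fr tri (array([649.17,  -9.25, 287.22]), [np.float64(0.6854729827452578), np.float64(0.6854729827453125)])
hook top [565.2  258.68  60.  ]
foot [513.43 289.84  10.  ]
foot [511.59 230.52  10.  ]
foot [354.54 237.71  10.  ]
foot [357.2  293.64  10.  ]
```

```bash
cat >> h.py <<'E'
def toolR(yaw,pitch=0,flip=1):
    # rod frame: yaw, then hook-up pitch; tool x=-rod z, tool y=flip*rod y
    Rr=Ro.from_euler('ZY',[yaw,-pitch]).as_matrix()
    x=-Rr[:,2]; y=flip*Rr[:,1]; return np.c_[x,y,np.cross(x,y)]
def shift(p,R,T=None):
    T=tool() if T is None else T
    return np.r_[T[:3,:3].T@(np.array(p)-T[:3,3]), np.degrees(Ro.from_matrix(T[:3,:3].T@R).as_rotvec())]
E
python3 - <<'E'
from h import *
T=tool(); print(T)
for f in(1,-1): print(shift([440,265.5,150],toolR(-0.035,0,f)))
E
```

```text
[[  -0.      0.39   -0.92  241.94]
 [   0.     -0.92   -0.39 -575.88]
 [  -1.     -0.     -0.    230.72]
 [   0.      0.      0.      1.  ]]
[  81.48 -698.91 -508.46 -155.21   -0.08    0.02]
[  81.48 -698.91 -508.46   24.79    0.01    0.06]
```

>>> drive_tool(
  rows=[0, -50, -35, -10, 0, 0, 100, 0, -100, -70, -20, 0, 0, 100, 10, -150, -105, -30, 0, 0, 100, 15, -200, -140, -40, 0, 0, 100, 20, -250, -180, -50, 0, 0, 100, 20, -300, -215, -60, 0, 0, 100, 20, -350, -250, -70, 0, 0, 100, 20, -400, -285, -80, 0, 0, 100, 20, -450, -320, -90, 0, 0, 100, 20, -500, -355, -100, 0, 0, 100],
)

```text
clock: 1.4
eef_pos: [375.7, 24.6, 211.6]
tcp_rot: [1.943, 1.57, 0.95]
contact_force: [1.6, -0.1, 0.2]
opening: 0.998
```

```bash
python3 - <<'E'
from h import *
print(tool(), r.sense()['qpos']); print(shift([440,265.5,150],toolR(-0.035)))
E
```

```text
[[  0.     0.84   0.55 375.69]
 [  0.     0.55  -0.84  24.63]
 [ -1.     0.    -0.   211.55]
 [  0.     0.     0.     1.  ]] [ 0.06 -0.03  2.15  0.    1.02 -0.52]
[  61.83  185.4  -166.57  -54.87    0.01   -0.07]
```

>>> drive_tool(
  rows=[10, 40, -35, -10, 0, 0, 100, 20, 80, -70, -20, 0, 0, 100, 35, 120, -105, -30, 0, 0, 100, 50, 160, -140, -40, 0, 0, 100, 62, 185.4, -166.6, -50, 0, 0, 100, 62, 185.4, -166.6, -54.9, 0, 0, 100, 62, 185.4, -166.6, -54.9, 0, 0, 100],
)

```text
clock: 2.28
eef_pos: [439.6, 265.7, 149.3]
tcp_rot: [2.272, 1.57, 2.237]
contact_force: [-0.6, 0.1, 0.8]
opening: 0.998
```

```bash
python3 - <<'E'
from h import *
T=tool(); im=grab_frame('wrist'); cv2.imwrite('pics/w1.png',im[:,:,::-1]); print(T,r.sense()['qpos'])
for p in([440,265.5,60],[351.2,268.5,60],[565,260,60]): print(proj('wrist',p,T))
for st,ce,pts in blobs(im,(0,150,80),(8,255,255),(0,0,640,480),60): print(st,ce,onz('wrist',*ce,60,T),cv2.minAreaRect(pts.astype(np.float32)))
E
```

```text
[[ -0.     0.03   1.   439.57]
 [  0.     1.    -0.03 265.7 ]
 [ -1.     0.    -0.   149.31]
 [  0.     0.     0.     1.  ]] [ 0.54  0.28  1.95  0.    0.92 -0.99]
[316.23 247.1 ]
[316.09 111.27]
[314.7  390.39]
[304  99  24  22 469] [315.45 109.37] [349.99 268.15  60.  ] ((315.5, 109.5), (21.0, 23.0), 90.0)
[ 305  197   21  100 1897] [315.19 245.94] [439.15 264.84  60.  ] ((314.9999694824219, 246.5), (98.99998474121094, 19.999996185302734), 90.0)
```

View pics/w1.png

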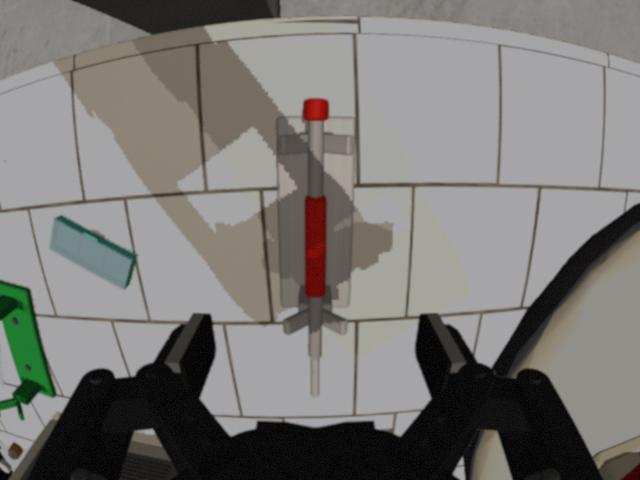

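The wrist picture shows the red grip at (315,246), the knob at (315,109) and the neck end at (315,392). It lies in the aluminium rest, and the green look-alike sits apart at (25,340). The measured positions agree with the other two cameras to within about 1 mm, so I'll descend and grip.

>>> drive_tool(
  rows=[40, -0.5, 0, 0, 0, 0, 100, 80, -0.5, 0, 0, 0, 0, 100, 100, -0.5, 0, 0, 0, 0, 100, 108, -0.5, 0, 0, 0, 0, 100, 108, -0.5, 0, 0, 0, 0, 100, 108, -0.5, 0, 0, 0, 0, 60, 108, -0.5, 0, 0, 0, 0, 40],
  newtons=80,
)

```text
clock: 3.2
eef_pos: [440.3, 265.2, 42.5]
tcp_rot: [0.775, 1.569, 0.738]
contact_force: [-0.8, 0.3, 0.2]
opening: 0.604
```

>>> drive_tool(
  rows=[0, 0, 0, 0, 0, 0, 25, 0, 0, 0, 0, 0, 0, 20, 0, 0, 0, 0, 0, 0, 10, 0, 0, 0, 0, 0, 0, 0, 0, 0, 0, 0, 0, 0, 0, 0, 0, 0, 0, 0, 0, 0, 0, 0, 0, 0, 0, 0, 0],
  newtons=80,
)

```text
clock: 4.08
eef_pos: [440.6, 265.8, 42.9]
tcp_rot: [0.816, 1.568, 0.779]
contact_force: [-2.3, 3.9, 6.4]
opening: 0.149
```

```bash
python3 - <<'E'
from h import *
T=tool(); im=grab_frame('wrist'); cv2.imwrite('pics/w2.png',im[:,:,::-1]); print(T,r.sense())
np.save('Tgrasp.npy',T)
E
```

```text
[[  0.     0.04   1.   440.62]
 [  0.     1.    -0.04 265.81]
 [ -1.     0.     0.    42.88]
 [  0.     0.     0.     1.  ]] {'clock': 4.125, 'qpos': array([ 0.54,  0.45,  2.01,  0.  ,  0.68, -1.  ]), 'qvel': array([-0.,  0., -0., -0., -0.,  0.]), 'joint_efforts': array([ -1.86, -51.27, -19.51,  -0.74,   0.1 ,   0.01]), 'eef_pos': array([440.64, 265.81,  42.91]), 'tcp_rot': array([0.81, 1.57, 0.77]), 'contact_force': array([-2.25,  2.64,  6.3 ]), 'wrist_torque': array([ 0.51,  0.22, -0.01]), 'opening': 0.14793617030062384}
```

View pics/w2.png

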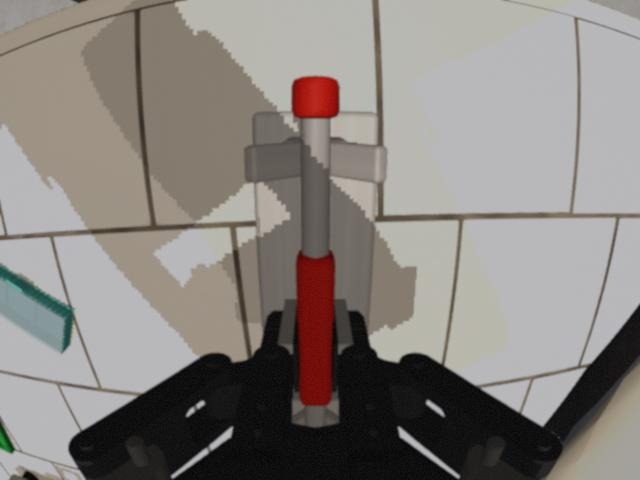

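>>> drive_tool(
  rows=[-5, 0, 0, 0, 0, 0, 0, -20, 0, 0, 0, 0, 0, 0, -50, 0, 0, 0, 0, 0, 0, -100, 0, 0, 0, 0, 0, 0, -150, 0, 0, 0, 0, 0, 0, -210, 0, 0, 0, 0, 0, 0, -260, 0, 0, 0, 0, 0, 0, -287, 0, 0, 0, 0, 0, 0, -287, 0, 0, 0, 0, 0, 0],
)

```text
clock: 5.25
eef_pos: [440.6, 265.4, 332.7]
tcp_rot: [0.644, 1.563, 0.608]
contact_force: [0.4, 0.0, -1.8]
opening: 0.153
```

```bash
python3 - <<'E'
from h import *
T=tool(); print(T)
print(shift([498,21.4,330],toolR(-0.097)))
for n in('side','top','wrist'): cv2.imwrite(f'pics/{n}3.png',grab_frame(n)[:,:,::-1])
E
```

```text
[[  0.01   0.04   1.   440.61]
 [  0.     1.    -0.04 265.38]
 [ -1.     0.     0.01 332.74]
 [  0.     0.     0.     1.  ]]
[   2.02 -241.72   66.29    3.45    0.35   -0.28]
```

View pics/side3.png

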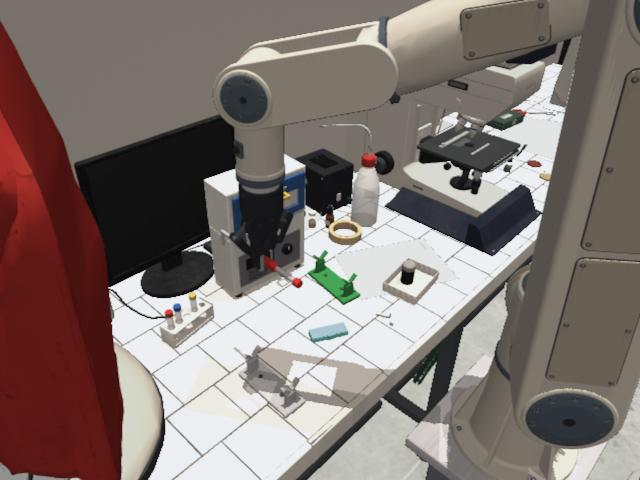

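View pics/top3.png

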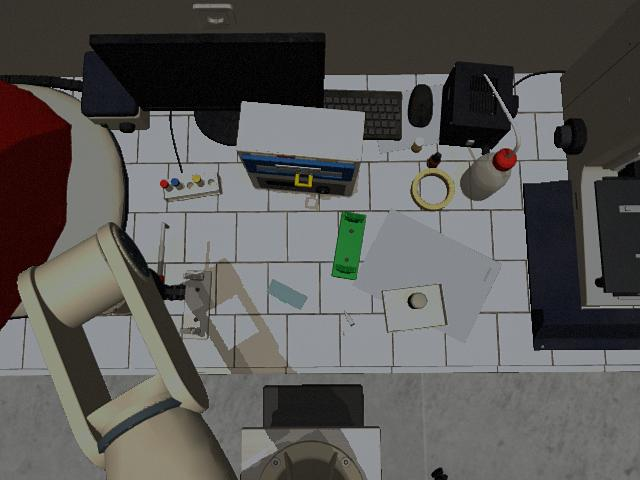

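```bash
cat >> h.py <<'E'
def rodpose(T=None,ox=-17.1,oz=-0.6):
    T=tool() if T is None else T
    R=np.c_[T[:3,2],T[:3,1],-T[:3,0]]; return R, T[:3,3]+ox*T[:3,0]+oz*T[:3,2]
def rp(p,T=None):
    R,o=rodpose(T); return o+R@np.array(p)
def tcp_for(rodR,rodo):
    x=-rodR[:,2];y=rodR[:,1];z=rodR[:,0]
    return rodo+17.1*x+0.6*z
E
python3 - <<'E'
from h import *
im=cv2.imread('pics/top3.png')[:,:,::-1]
for p in([127,0,0],[100,0,0],[127,0,-33.5],[-90,0,0]): print(p,proj('top',rp(p)),proj('side',rp(p)),proj('wrist',rp(p)))
crop(im,140,210,220,310,6,'pics/t3c.png')
E
```

```text
[127, 0, 0] [162.99 224.38] [222.85 233.28] [317.   500.15]
[100, 0, 0] [161.91 239.09] [231.24 239.02] [317.12 476.65]
[127, 0, -33.5] [167.64 227.46] [224.12 247.06] [316.8  459.84]
[-90, 0, 0] [154.03 346.19] [298.2  284.85] [317.89  97.6 ]
```

View pics/t3c.png

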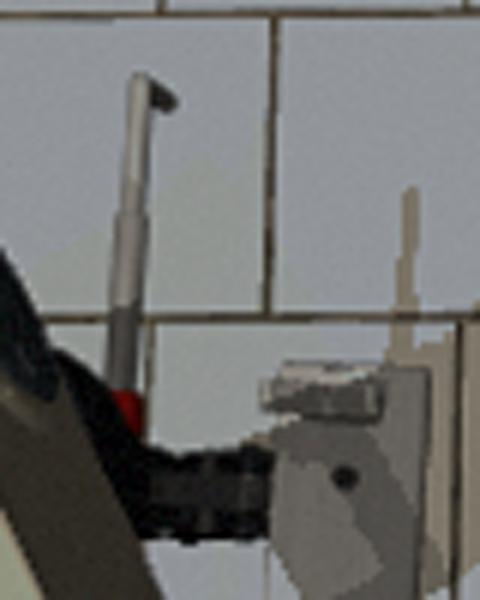

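View pics/wrist3.png

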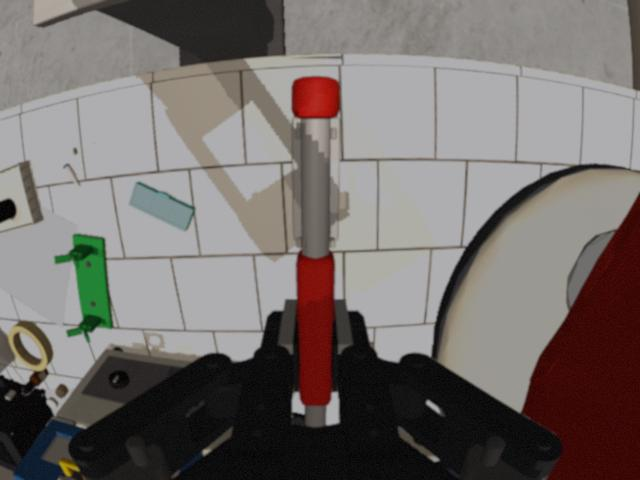

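The rod sits rigidly in the hand: the bend is predicted at (163.0,224.4) and seen at (163.3,223.7). Next is the standoff in front of the eye.

>>> drive_tool(
  rows=[0, -40, 0, 0, 0, 0, 0, 0, -90, 10, 0, 0, 0, 0, 0, -140, 20, 1, 0, 0, 0, 0, -190, 40, 2, 0, 0, 0, 2, -230, 60, 3, 0.3, -0.3, 0, 2, -241.7, 66.3, 3.4, 0.3, -0.3, 0, 2, -241.7, 66.3, 3.4, 0.3, -0.3, 0, 2, -241.7, 66.3, 3.4, 0.3, -0.3, 0],
)

```text
clock: 6.4
eef_pos: [495.9, 21.6, 326.0]
tcp_rot: [-2.561, 1.564, -2.656]
contact_force: [0.2, -0.3, -0.6]
opening: 0.145
```

```bash
python3 - <<'E'
from h import *
T=tool(); print(T, r.sense()['contact_force'])
for n in('side','top'):
    im=grab_frame(n); cv2.imwrite(f'pics/{n}4.png',im[:,:,::-1])
    crop(im,*((190,120,350,240) if n=='side' else (240,130,380,235)),5,f'pics/{n}4c.png')
for p in([127,0,0],[127,0,-33.5]): print(p,rp(p),proj('top',rp(p)),proj('side',rp(p)))
print('eye est', proj('top',[663.6,5.2,289.5]),proj('side',[663.6,5.2,289.5]))
E
```

```text
[[ -0.01   0.1    1.   495.95]
 [ -0.     1.    -0.1   21.61]
 [ -1.    -0.    -0.01 326.  ]
 [  0.     0.     0.     1.  ]] [ 0.22 -0.25 -0.57]
[127, 0, 0] [622.05   9.83 342.86] [300.79 193.38] [292.6  181.49]
[127, 0, -33.5] [621.88   9.72 309.36] [301.33 197.47] [292.74 194.05]
eye est [303.87 178.64] [281.92 194.34]
```

View pics/side4c.png

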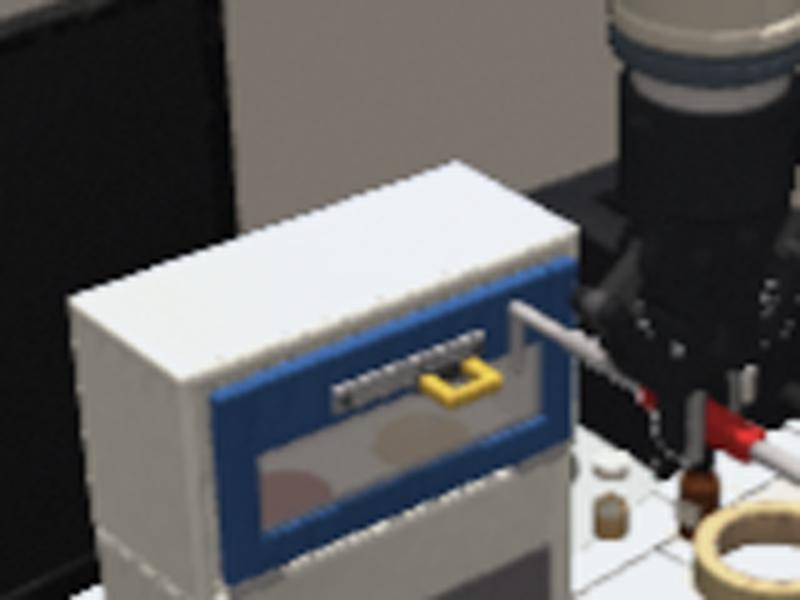

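View pics/top4c.png

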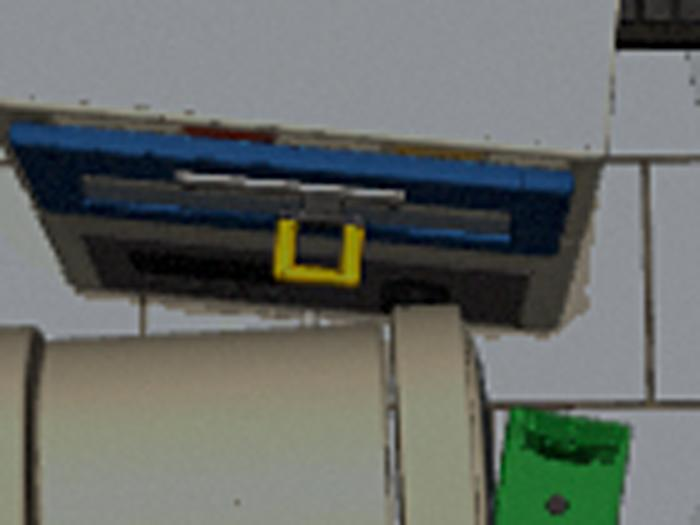

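>>> drive_tool(
  rows=[0, 0, 15, 0, 0, 0, 0, 0, 0, 30, 0, 0, 0, 0, 0, 0, 42, 0, 0, 0, 0, 0, 0, 42, 0, 0, 0, 0, 0, 0, 42, 0, 0, 0, 0],
)

```text
clock: 7.12
eef_pos: [537.7, 17.7, 325.9]
tcp_rot: [-2.539, 1.564, -2.634]
contact_force: [-0.1, 0.1, -0.3]
opening: 0.142
```

```bash
python3 - <<'E'
from h import *
T=tool(); print(T, r.sense()['contact_force'])
for n in('side','top'):
    im=grab_frame(n); cv2.imwrite(f'pics/{n}5.png',im[:,:,::-1])
    crop(im,*((240,160,340,235) if n=='side' else (260,130,360,205)),8,f'pics/{n}5c.png')
for p in([127,0,0],[127,0,-33.5]): print(p,rp(p),proj('top',rp(p)),proj('side',rp(p)))
E
```

```text
[[ -0.01   0.09   1.   537.73]
 [ -0.     1.    -0.09  17.71]
 [ -1.    -0.    -0.01 325.9 ]
 [  0.     0.     0.     1.  ]] [-0.08  0.12 -0.26]
[127, 0, 0] [663.51   5.84 342.59] [302.9  171.49] [281.42 174.97]
[127, 0, -33.5] [663.32   5.72 309.09] [303.37 176.21] [281.73 187.38]
```

View pics/side5c.png

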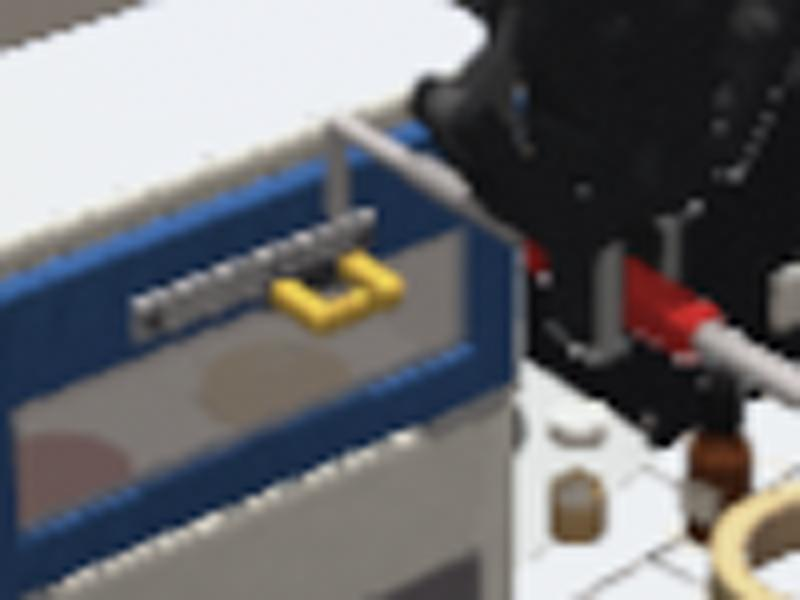

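View pics/top5c.png

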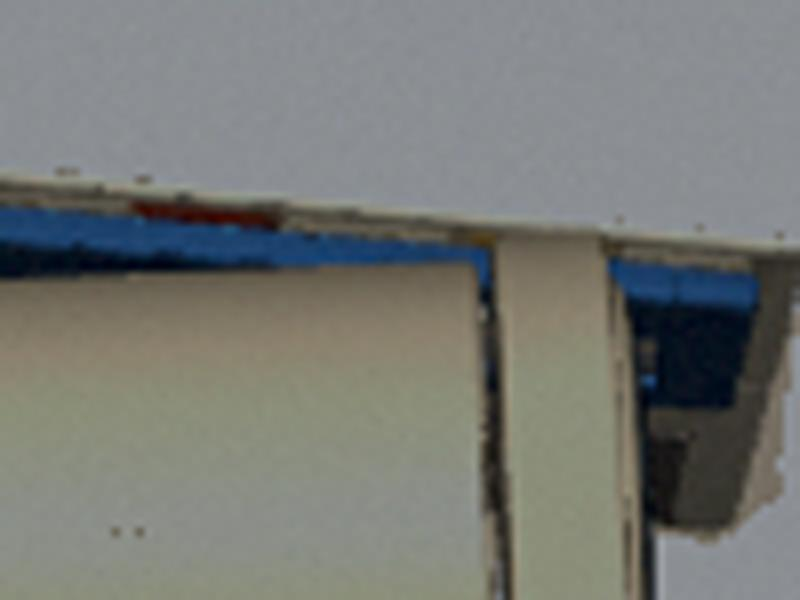

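In the side crop the hook tip is at (338,212), straight above the eye's hole at (335,285); in full-picture pixels these are (282,186) and (282,195). The elbow blocks the top view. I'll lower in stages and watch the force.

>>> drive_tool(
  rows=[6, 0, 0, 0, 0, 0, 0, 12, 0, 0, 0, 0, 0, 0, 17, 0, 0, 0, 0, 0, 0, 21, 0, 0, 0, 0, 0, 0, 24, 0, 0, 0, 0, 0, 0, 27, 0, 0, 0, 0, 0, 0, 27, 0, 0, 0, 0, 0, 0],
)

```text
clock: 8.1
eef_pos: [537.4, 17.6, 299.0]
tcp_rot: [-2.518, 1.564, -2.613]
contact_force: [0.4, 0.4, -0.8]
opening: 0.146
```

>>> drive_tool(
  rows=[5, 0, 0, 0, 0, 0, 0, 10, 0, 0, 0, 0, 0, 0, 15, 0, 0, 0, 0, 0, 0, 15, 0, 0, 0, 0, 0, 0],
)

```text
clock: 8.6
eef_pos: [537.0, 17.6, 283.4]
tcp_rot: [-2.578, 1.563, -2.672]
contact_force: [-0.1, -0.3, -0.8]
opening: 0.148
```

```bash
python3 - <<'E'
from h import *
T=tool(); print(T, r.sense()['contact_force'])
im=grab_frame('side'); crop(im,240,160,340,235,8,f'pics/side6c.png')
for p in([127,0,0],[127,0,-33.5]): print(p,rp(p),proj('side',rp(p)))
E
```

```text
[[ -0.01   0.09   1.   536.99]
 [ -0.     1.    -0.09  17.57]
 [ -1.    -0.    -0.01 283.4 ]
 [  0.     0.     0.     1.  ]] [-0.05 -0.35 -0.77]
[127, 0, 0] [663.11   5.69 300.05] [281.85 190.69]
[127, 0, -33.5] [662.9    5.57 266.55] [282.15 202.64]
```

View pics/side6c.png

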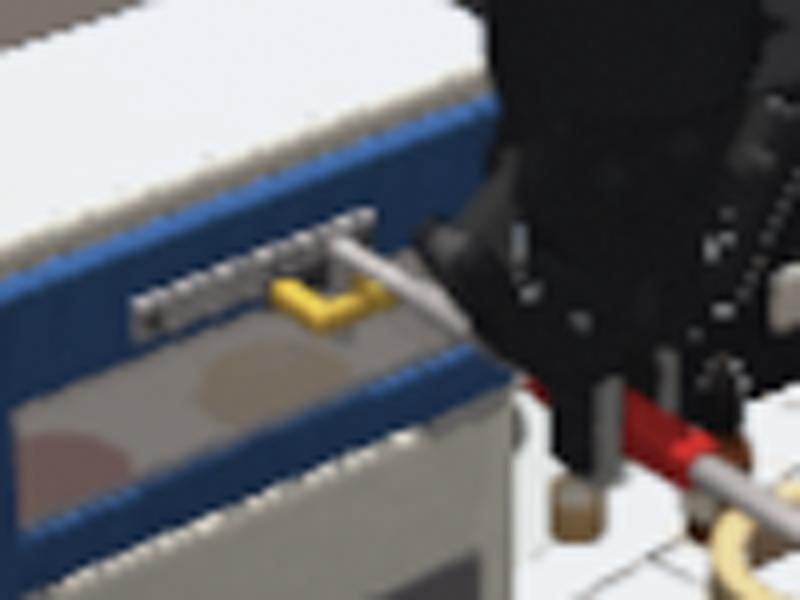

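The hook is through the eye: the bend is at crop (340,240), the peg passes behind the yellow front bar, and the tip shows below it at (345,335). The contact force is about zero. Now I'll plan the pull along the hatch's arc.

```bash
cat > plan.py <<'E'
from h import *
import sys
YAW=-0.098; xi=np.array([np.cos(YAW),np.sin(YAW),0]); yi=np.array([-np.sin(YAW),np.cos(YAW),0])
C=np.array([750,10.2,0.])
def hatch(th):
    R=np.c_[xi,yi,[0,0,1]]@Ro.from_euler('y',-th).as_matrix()
    return R, C-56*xi+np.array([0,0,200.])
def target(th,c,p=None,kp=0.625,ye=None,d=15):
    """rod pose with hook axis point (127,0,-d) at hatch (-28.5-c, ye, 85)"""
    if p is None:p=kp*th
    Rh,H=hatch(th); Q=H+Rh@np.array([-28.5-c,ye,85.])
    Rr=Ro.from_euler('ZY',[YAW,-p]).as_matrix()
    o=Q-Rr@np.array([127,0,-d]); return Rr,o
def rows(ths,cs,ye,kp=0.625,d=15,ps=None):
    T=tool(); out=[]
    for i,(th,c) in enumerate(zip(ths,cs)):
        Rr,o=target(th,c,None if ps is None else ps[i],kp,ye,d); Rt=np.c_[-Rr[:,2],Rr[:,1],Rr[:,0]]
        print(round(th,3),shift(tcp_for(Rr,o),Rt,T))
def state(d=15):
    Q=rp([127,0,-d]); R,o=rodpose()
    H=C-56*xi+np.array([0,0,200.]); l=np.array([(Q-H)@xi,(Q-H)@yi,Q[2]-200])
    rr=np.hypot(l[0],l[2])
    pitch=np.arcsin(R[2,0])
    # angle if hook centre were at eye x -28.5-c
    ang=np.arctan2(-l[0],l[2]); 
    s=r.sense()
    f=s['contact_force']
    print('Q local',l,'rad',rr,'pitch',pitch,'theta for c=0,3,5:',[ang-np.arctan2(28.5+c,85) for c in(0,3,5)],'F inc',f@xi,f@yi,f[2],'tq',s['wrist_torque'],'open',s['opening'],'q',s['qpos'])
E
python3 - <<'E'
from plan import *
state(); print('lean now')
rows(np.linspace(0.0,0.24,9),[5,6,6.5,6.5,6,6,6,6,6],ye=-13.0)
E
```

```text
Q local [-30.12 -13.05  85.05] rad 90.22601966735499 pitch -0.0060059356745544214 theta for c=0,3,5: [np.float64(0.016827293862956838), np.float64(-0.014555708028531011), np.float64(-0.03508360516980269)] F inc -0.2926528944875271 -0.03492669284073024 -0.47586220571807536 tq [ 0.02 -0.01 -0.02] open 0.14074705142249344 q [ 0.03  0.17  1.76 -0.    1.22 -1.44]
lean now
0.0 [ 0.83  0.5  -3.37  0.19 -0.34  0.23]
0.03 [ 4.29  0.52 -6.82  0.19 -1.42  0.23]
0.06 [ 7.86  0.55 -9.69  0.2  -2.49  0.23]
0.09 [ 11.47   0.57 -11.98   0.2   -3.57   0.22]
0.12 [ 15.1    0.59 -13.69   0.2   -4.64   0.22]
0.15 [ 18.84   0.61 -15.82   0.2   -5.72   0.22]
0.18 [ 22.64   0.63 -17.86   0.2   -6.79   0.22]
0.21 [ 26.51   0.66 -19.81   0.21  -7.86   0.22]
0.24 [ 30.44   0.68 -21.67   0.21  -8.94   0.21]
```

>>> drive_tool(
  rows=[0.8, 0.4, -3.4, 0, -0.3, 0.2, 0, 4.3, 0.5, -6.8, 0, -1.4, 0.2, 0, 7.9, 0.5, -9.7, 0, -2.5, 0.2, 0, 11.5, 0.5, -12, 0, -3.6, 0.2, 0, 15.1, 0.6, -13.7, 0, -4.6, 0.2, 0, 15.1, 0.6, -13.7, 0, -4.6, 0.2, 0],
)

```text
clock: 9.4
eef_pos: [523.9, 19.4, 268.9]
tcp_rot: [-0.005, 1.493, -0.099]
contact_force: [4.8, -0.1, -1.4]
opening: 0.149
```

```bash
python3 - <<'E'
from plan import *
state()
im=grab_frame('side'); crop(im,240,160,340,235,8,f'pics/side7c.png')
rows(np.linspace(0.15,0.42,10),[6]*10,ye=-13.0)
E
```

```text
Q local [-44.01 -12.5   80.84] rad 92.0457230714051 pitch 0.07765168969690674 theta for c=0,3,5: [np.float64(0.17506757258736533), np.float64(0.14368457069587748), np.float64(0.1231566735546058)] F inc 4.823496606645134 0.33121646800700605 -1.3569622794219598 tq [-0.06 -0.55 -0.04] open 0.1485830557337865 q [ 0.04  0.12  1.86 -0.01  1.09 -1.43]
0.15 [ 3.84  0.02 -2.91  0.2  -0.95  0.  ]
0.18 [ 7.46  0.02 -5.26  0.2  -2.02  0.  ]
0.21 [11.16  0.03 -7.53  0.2  -3.1   0.  ]
0.24 [14.92  0.04 -9.71  0.2  -4.17 -0.  ]
0.27 [ 18.75   0.05 -11.8    0.2   -5.25  -0.  ]
0.3 [ 22.64   0.06 -13.8    0.2   -6.32  -0.  ]
0.33 [ 26.59   0.06 -15.72   0.2   -7.39  -0.01]
0.36 [ 30.61   0.07 -17.53   0.2   -8.47  -0.01]
0.39 [ 34.68   0.08 -19.26   0.2   -9.54  -0.01]
0.42 [ 38.81   0.08 -20.89   0.2  -10.62  -0.01]
```

View pics/side7c.png

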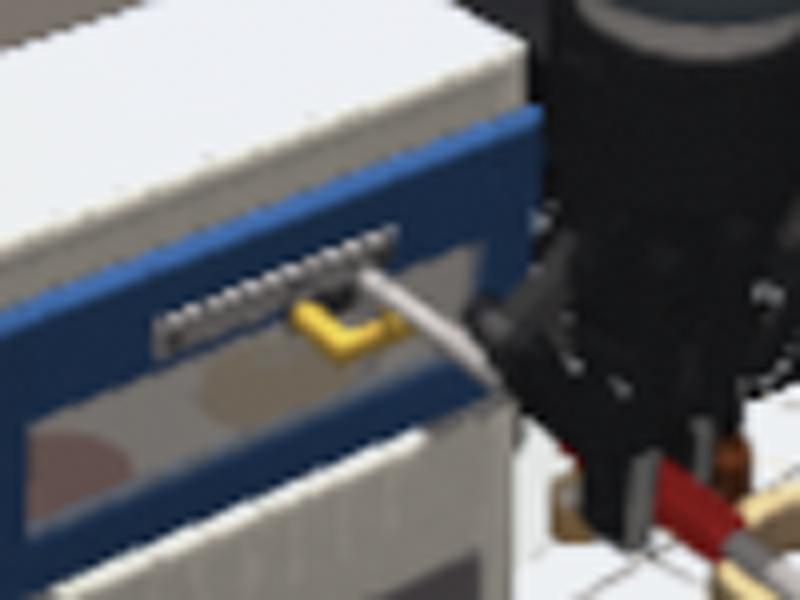

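The hatch is coming open with a steady pull of about 4.8 N, and the hook sits in the eye at crop (370,290).

>>> drive_tool(
  rows=[3.8, 0, -2.9, 0, -1, 0, 0, 7.5, 0, -5.3, 0, -2, 0, 0, 11.2, 0, -7.5, 0, -3.1, 0, 0, 14.9, 0, -9.7, 0, -4.2, 0, 0, 18.8, 0, -11.8, 0, -5.2, 0, 0, 22.6, 0, -13.8, 0, -6.3, 0, 0, 26.6, 0, -15.7, 0, -7.4, 0, 0, 30.6, 0, -17.5, 0, -8.5, 0, 0, 34.7, 0, -19.3, 0, -9.5, 0, 0, 38.8, 0, -20.9, 0, -10.6, 0, 0],
)

```text
clock: 10.7
eef_pos: [506.1, 21.1, 228.5]
tcp_rot: [-0.001, 1.307, -0.096]
contact_force: [5.2, -0.3, 0.6]
opening: 0.144
```

```bash
python3 - <<'E'
from plan import *
state()
im=grab_frame('side'); crop(im,240,160,340,235,8,f'pics/side8c.png')
rows(np.linspace(0.44,0.72,10),[5.5]*10,ye=-12.8)
E
```

```text
Q local [-66.26 -12.58  63.42] rad 91.7230456020381 pitch 0.26347111792884204 theta for c=0,3,5: [np.float64(0.4838122249674211), np.float64(0.45242922307593325), np.float64(0.4319013259346616)] F inc 5.1777945271834485 0.16389294448983904 0.643872795113748 tq [-0.01 -0.72  0.05] open 0.14397421745670272 q [ 0.07  0.04  2.07 -0.06  0.78 -1.37]
0.44 [ 1.7   0.34  0.16  0.21 -0.7  -0.02]
0.471 [ 5.7   0.34 -2.14  0.21 -1.81 -0.03]
0.502 [ 9.77  0.35 -4.34  0.21 -2.93 -0.03]
0.533 [13.91  0.36 -6.44  0.21 -4.04 -0.03]
0.564 [18.12  0.36 -8.45  0.21 -5.15 -0.03]
0.596 [ 22.39   0.37 -10.34   0.21  -6.27  -0.03]
0.627 [ 26.73   0.37 -12.13   0.21  -7.38  -0.04]
0.658 [ 31.12   0.38 -13.82   0.21  -8.5   -0.04]
0.689 [ 35.56   0.38 -15.39   0.21  -9.61  -0.04]
0.72 [ 40.06   0.38 -16.86   0.2  -10.72  -0.04]
```

View pics/side8c.png

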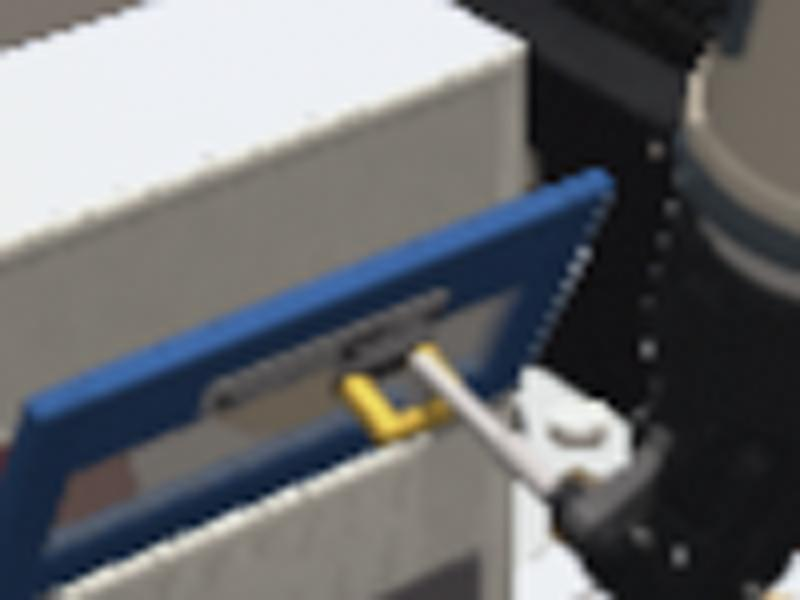

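>>> drive_tool(
  rows=[2.2, 0.3, -0.5, 0, -0.7, 0, 0, 5.7, 0.3, -2.3, 0, -1.8, 0, 0, 9.8, 0.3, -4.4, 0, -2.9, 0, 0, 13.9, 0.3, -6.5, 0, -4, 0, 0, 18.1, 0.3, -8.5, 0, -5.2, 0, 0, 22.4, 0.3, -10.4, 0, -6.3, 0, 0, 26.7, 0.3, -12.1, 0, -7.4, 0, 0, 31.1, 0.4, -13.8, 0, -8.5, 0, 0, 35.6, 0.4, -15.4, 0, -9.6, 0, 0, 40, 0.4, -16.9, 0, -10.6, 0, 0],
)

```text
clock: 12.0
eef_pos: [499.4, 22.1, 184.5]
tcp_rot: [-0.001, 1.122, -0.095]
contact_force: [4.4, -1.8, 1.2]
opening: 0.146
```

```bash
python3 - <<'E'
from plan import *
state()
im=grab_frame('side'); crop(im,240,160,340,235,8,f'pics/side9c.png')
rows(np.linspace(0.74,1.01,10),[5.5]*10,ye=-12.8)
E
```

```text
Q local [-81.6  -12.3   41.29] rad 91.44802441583575 pitch 0.449202814535287 theta for c=0,3,5: [np.float64(0.7788458590497569), np.float64(0.7474628571582691), np.float64(0.7269349600169974)] F inc 4.510013796540711 -1.3308665747662922 1.2472824932272644 tq [-0.16 -0.64 -0.05] open 0.14590768376298868 q [ 0.1   0.03  2.25 -0.21  0.42 -1.21]
0.74 [ 2.19  0.04 -0.31  0.2  -0.8  -0.06]
0.77 [ 6.3   0.04 -2.34  0.2  -1.87 -0.07]
0.8 [10.47  0.05 -4.27  0.2  -2.94 -0.07]
0.83 [14.7   0.05 -6.1   0.2  -4.02 -0.07]
0.86 [18.98  0.05 -7.83  0.2  -5.09 -0.07]
0.89 [23.32  0.05 -9.46  0.2  -6.17 -0.07]
0.92 [ 27.71   0.05 -10.98   0.2   -7.24  -0.07]
0.95 [ 32.15   0.05 -12.4    0.2   -8.32  -0.08]
0.98 [ 36.63   0.05 -13.71   0.2   -9.39  -0.08]
1.01 [ 41.15   0.05 -14.91   0.2  -10.46  -0.08]
```

View pics/side9c.png

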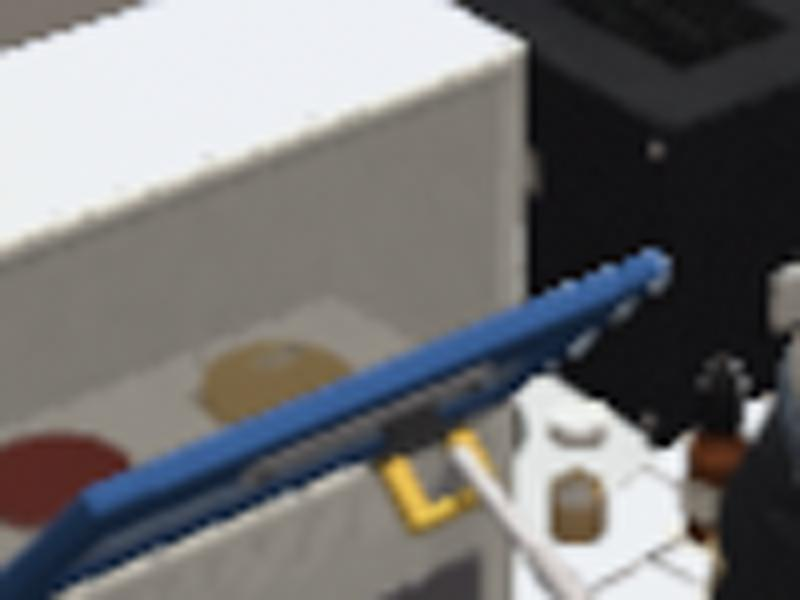

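The hatch is at about 0.73 rad, with a 4.5 N pull. Joint 5 is running towards its lower limit (0.42), so I'll check the reach before pitching further.

```bash
cat > kin.py <<'E'
import numpy as np
from scipy.optimize import least_squares
S=np.array([(.354,1.634,1.155,624.6,230.5),(-.03,2.15,1.02,376.5,211.6),(.28,1.95,.92,513.6,149.3),(.45,2.01,.68,514.8,42.9),(.17,1.76,1.22,537.3,283.4),(.12,1.86,1.09,524.3,268.9),(.04,2.07,.78,506.5,228.5),(.03,2.25,.42,499.9,184.5)])
def fk(P,q):
    L1,L2,e,D,r0,h=P;a=q[0];b=a+q[1];c=b+q[2]
    return np.array([r0+L1*np.sin(a)+L2*np.sin(b)-e*np.cos(b)+D*np.sin(c),h+L1*np.cos(a)+L2*np.cos(b)+e*np.sin(b)+D*np.cos(c)])
f=lambda P:np.r_[np.concatenate([fk(P,s[:3])-s[3:] for s in S]), (P-P0)*.003]
P0=np.array([400,400,0,280,0,200.]);P=least_squares(f,P0).x
if __name__=='__main__':
    from plan import *
    print(P,f(P)[:16].reshape(-1,2))
    for th in(.75,.9,1.0,1.1,1.2):
        for p in(.45,.55,.6,.65):
            Rr,o=target(th,5.5,p,ye=-12.8); t=tcp_for(Rr,o); g=[np.hypot(t[0],t[1]),t[2]]
            s=least_squares(lambda q:np.r_[fk(P,q)-g,1000*(q.sum()-np.pi+p)],[.03,2.25,.42]); print(th,p,'lean',th-p,'tcp',t,'q',s.x,s.cost)
E
python3 kin.py
```

```text
[563.61 495.39 -55.02 336.73   0.43 291.11] [[ 1.33  1.51]
 [ 1.37  0.62]
 [-2.35 -0.15]
 [ 0.7  -0.38]
 [ 0.08  0.83]
 [ 0.28 -1.68]
 [-2.86 -1.93]
 [ 1.45  1.18]]
0.75 0.45 lean 0.3 tcp [498.24  22.09 182.15] q [0.03 2.26 0.4 ] 4.011998652534337e-26
0.75 0.55 lean 0.19999999999999996 tcp [504.45  21.48 171.16] q [0.05 2.33 0.21] 4.080777462708294e-26
0.75 0.6 lean 0.15000000000000002 tcp [507.96  21.13 165.91] q [0.06 2.36 0.12] 1.2816820342352084e-25
0.75 0.65 lean 0.09999999999999998 tcp [511.72  20.76 160.85] q [0.08 2.4  0.01] 3.564744101557969e-26
0.9 0.45 lean 0.45 tcp [493.36  22.57 169.33] q [0.05 2.29 0.36] 4.861601847457367e-26
0.9 0.55 lean 0.35 tcp [499.57  21.96 158.35] q [0.07 2.35 0.17] 3.111425182372715e-26
0.9 0.6 lean 0.30000000000000004 tcp [503.08  21.61 153.1 ] q [0.08 2.38 0.07] 7.897227357599658e-25
0.9 0.65 lean 0.25 tcp [506.84  21.24 148.04] q [ 0.11  2.42 -0.03] 1.6260395408868106e-26
1.0 0.45 lean 0.55 tcp [491.19  22.78 160.45] q [0.06 2.3  0.33] 4.053808280511051e-26
1.0 0.55 lean 0.44999999999999996 tcp [497.4   22.17 149.46] q [0.08 2.36 0.14] 7.6350
[... 267 characters left out ...]
1] 1.5886179516953888e-26
1.1 0.55 lean 0.55 tcp [496.13  22.3  140.4 ] q [0.1  2.37 0.11] 3.5948233678740464e-25
1.1 0.6 lean 0.5000000000000001 tcp [499.64  21.95 135.15] q [0.13 2.41 0.01] 1.141363400719021e-26
1.1 0.65 lean 0.45000000000000007 tcp [503.4   21.58 130.09] q [ 0.15  2.43 -0.1 ] 1.2625324357609683e-26
1.2 0.45 lean 0.75 tcp [489.55  22.94 142.24] q [0.1  2.32 0.28] 8.254334828631894e-26
1.2 0.55 lean 0.6499999999999999 tcp [495.76  22.33 131.25] q [0.13 2.38 0.08] 3.1764817523653864e-23
1.2 0.6 lean 0.6 tcp [499.27  21.99 126.01] q [ 0.15  2.41 -0.02] 1.969884287950019e-25
1.2 0.65 lean 0.5499999999999999 tcp [503.03  21.62 120.94] q [ 0.18  2.44 -0.13] 1.141363400719021e-26
```

Straight on, the wrist goes singular (joint 5 reaches 0) before enough pitch is available. The peg is round, so the rod can swing about the peg's own axis without changing the lean in the eye. I'll check which swing angle brings the end pose comfortably within the ranges.

```bash
cat > ik.py <<'E'
from plan import *
from kin import P
L1,L2,e,D,r0,h=P
def ik(Rt,t):
    W=t-D*Rt[:,0]; q1=np.arctan2(W[1],W[0]); w=np.hypot(W[0],W[1])-r0; z=W[2]-h
    L2e=np.hypot(L2,e); d=np.hypot(w,z); ce=(d*d-L1**2-L2e**2)/(2*L1*L2e)
    if abs(ce)>1: return None
    k=np.arccos(ce); q2=np.arctan2(w,z)-np.arctan2(L2e*np.sin(k),L1+L2e*np.cos(k))
    # forearm eff dir angle = q2+k ; L2*(sin b,cos b)-e*(cos b,-sin b): angle = b - atan2(e,L2)
    b=q2+k+np.arctan2(e,L2); q3=b-q2
    rad=np.array([np.cos(q1),np.sin(q1),0]); n=np.array([-np.sin(q1),np.cos(q1),0]); Z=np.array([0,0,1.])
    f=np.sin(b)*rad+np.cos(b)*Z; g=np.cos(b)*rad-np.sin(b)*Z
    x=Rt[:,0]; q5=np.arccos(np.clip(x@f,-1,1)); q4=np.arctan2(x@n,x@g)
    u=np.cos(q4)*g+np.sin(q4)*n; v=-np.sin(q4)*g+np.cos(q4)*n
    ex=-np.sin(q5)*f+np.cos(q5)*u   # dt/dq5
    q6=np.arctan2(-Rt[:,1]@v,-Rt[:,1]@ex)
    return np.array([q1,q2,q3,q4,q5,q6])
def tgt(th,c,p,psi,ye,d=15):
    Rh,H=hatch(th); Q=H+Rh@np.array([-28.5-c,ye,85.])
    Rr=Ro.from_euler('ZYZ',[YAW,-p,psi]).as_matrix(); o=Q-Rr@np.array([127,0,-d])
    return np.c_[-Rr[:,2],Rr[:,1],Rr[:,0]], tcp_for(Rr,o)
if __name__=='__main__':
    T=tool(); print('check',ik(T[:3,:3],T[:3,3]),r.sense()['qpos'])
    for psi in np.radians([-75,-60,-45,-30,0,30,45,60,75]):
        for th,p in((.73,.45),(.9,.6),(1.05,.7),(1.2,.75)):
            R,t=tgt(th,4.5,p,psi,-12.8); print(int(np.degrees(psi)),th,p,t,ik(R,t))
E
python3 ik.py
```

```text
check [ 0.1   0.03  2.26 -0.21  0.42 -1.2 ] [ 0.1   0.03  2.26 -0.21  0.42 -1.21]
-75 0.73 0.45 [595.67 135.19 225.21] [ 0.32  0.16  1.99 -0.32  0.6   0.39]
-75 0.9 0.6 [592.59 135.5  206.78] [ 0.36  0.16  2.12 -0.7   0.4   0.78]
-75 1.05 0.7 [591.69 135.58 190.99] [ 0.4   0.19  2.19 -1.2   0.33  1.31]
-75 1.2 0.75 [591.82 135.57 176.21] [ 0.41  0.22  2.23 -1.56  0.34  1.69]
-59 0.73 0.45 [567.12 125.31 211.95] [ 0.32  0.13  2.06 -0.34  0.56  0.15]
-59 0.9 0.6 [566.32 125.39 189.57] [ 0.36  0.15  2.18 -0.79  0.36  0.62]
-59 1.05 0.7 [567.25 125.3  171.35] [ 0.4   0.19  2.26 -1.4   0.31  1.25]
-59 1.2 0.75 [568.39 125.19 155.43] [ 0.41  0.24  2.3  -1.77  0.35  1.65]
-45 0.73 0.45 [541.69 107.63 200.57] [ 0.3   0.1   2.13 -0.35  0.52 -0.12]
-45 0.9 0.6 [542.85 107.51 174.79] [ 0.34  0.13  2.25 -0.88  0.32  0.44]
-45 1.05 0.7 [545.36 107.27 154.48] [ 0.37  0.19  2.32 -1.62  0.3   1.2 ]
-45 1.2 0.75 [547.36 107.07 137.58] [ 0.39  0.25  2.36 -2.    0.36  1.6 ]
-29 0.73 0.45 [521.13  83.34 191.83] [ 0.25  0.07  2.19 -0.33  0.48 -0.43]
-29 0.9 0.6 [523.79  83.08 163.44] [ 0.3   0.12  2.31 -
[... 933 characters left out ...]
  0.14  2.39  2.74  0.1   1.14]
45 1.2 0.75 [529.87 -70.83 137.58] [-0.16  0.2   2.43  2.97  0.24  0.91]
59 0.73 0.45 [545.69 -92.57 211.95] [-0.19  0.07  2.13  0.09  0.49 -2.78]
59 0.9 0.6 [544.9  -92.49 189.57] [-0.2   0.08  2.26  0.29  0.21 -2.99]
59 1.05 0.7 [545.83 -92.58 171.35] [-0.21  0.13  2.34  1.87  0.08  1.71]
59 1.2 0.75 [546.97 -92.69 155.43] [-0.22  0.18  2.38  2.68  0.18  0.89]
75 0.73 0.45 [ 571.78 -107.82  225.21] [-0.22  0.1   2.07  0.1   0.53 -3.07]
75 0.9 0.6 [ 568.7  -107.52  206.78] [-0.23  0.09  2.2   0.29  0.27  3.02]
75 1.05 0.7 [ 567.8  -107.43  190.99] [-0.24  0.12  2.28  1.09  0.1   2.2 ]
75 1.2 0.75 [ 567.93 -107.44  176.21] [-0.25  0.16  2.32  2.27  0.13  1.02]
```

```bash
cat >> ik.py <<'E'
def tgt2(th,c,p,az,psi,ye,d=15,zc=85.):
    Rh,H=hatch(th); Q=H+Rh@np.array([-28.5-c,ye,zc])
    Rr=Ro.from_euler('ZYZ',[YAW+az,-p,psi]).as_matrix(); o=Q-Rr@np.array([127,0,-d])
    lean=np.arccos(Rr[:,2]@Rh[:,2])
    return np.c_[-Rr[:,2],Rr[:,1],Rr[:,0]], tcp_for(Rr,o), lean
E
python3 - <<'E'
from ik import *
for psi in range(-90,91,15):
    best=None
    for p in np.arange(.4,.9,.02):
        for az in np.arange(-.8,.81,.05):
            R,t,l=tgt2(1.2,4.5,p,az,np.radians(psi),-12.8); q=ik(R,t)
            if q is None or q[4]<.15 or q[3]<-1.1 or q[3]>4.2 or abs(q[5])>2.8 or q[2]>2.6: continue
            # q4 branch must connect from ~0 : require |q4|<1.2
            if abs(q[3])>1.2: continue
            if best is None or l<best[0]: best=(l,p,az,t,q)
    print(psi,best)
E
```

```text
-90 (np.float64(0.5138871267520638), np.float64(0.7000000000000003), np.float64(0.1500000000000008), array([597.05, 138.16, 198.44]), array([ 0.32,  0.16,  2.2 , -1.06,  0.2 ,  1.26]))
-75 (np.float64(0.5399999999999997), np.float64(0.6600000000000003), np.float64(6.661338147750939e-16), array([589.78, 135.77, 178.33]), array([ 0.39,  0.21,  2.18, -1.1 ,  0.33,  1.21]))
-60 (np.float64(0.5799999999999996), np.float64(0.6200000000000002), np.float64(6.661338147750939e-16), array([563.01, 125.72, 161.61]), array([ 0.37,  0.2 ,  2.22, -1.06,  0.31,  0.91]))
-45 (np.float64(0.6011638165111797), np.float64(0.6000000000000002), np.float64(-0.04999999999999938), array([543.66, 110.97, 147.84]), array([ 0.37,  0.2 ,  2.26, -1.1 ,  0.32,  0.73]))
-30 (np.float64(0.6210977844603384), np.float64(0.5800000000000002), np.float64(0.05000000000000071), array([515.  ,  79.33, 138.3 ]), array([ 0.26,  0.15,  2.34, -1.08,  0.19,  0.29]))
-15 (np.float64(0.6400000000000001), np.float64(0.5600000000000002), np.float64(6.661338147750939e-16), array([503.64,  54.43, 133.41]), array([ 0.22,  0.14,  2.36, -
[... 624 characters left out ...]
4(0.6000000000000002), np.float64(0.10000000000000075), array([529.87, -77.66, 147.84]), array([-0.23,  0.15,  2.32,  1.01,  0.15,  2.74]))
60 (np.float64(0.5652132907344987), np.float64(0.6400000000000002), np.float64(0.10000000000000075), array([553.05, -97.7 , 160.62]), array([-0.27,  0.16,  2.29,  1.17,  0.18,  2.28]))
75 (np.float64(0.5413874480220993), np.float64(0.6600000000000003), np.float64(0.05000000000000071), array([ 571.89, -108.91,  178.33]), array([-0.26,  0.15,  2.25,  0.98,  0.16,  2.25]))
90 (np.float64(0.5015629479300148), np.float64(0.7000000000000003), np.float64(0.05000000000000071), array([ 597.56, -114.46,  198.44]), array([-0.27,  0.15,  2.21,  1.01,  0.17,  1.97]))
```

A swing of ψ = -60° makes the fully open pose reachable, with a peg lean of about 33° (limit about 40°). I'll centre the hook in the hole and swing about the peg in two gentle calls.

```bash
cat >> ik.py <<'E'
def seq(L,ye,d=15):
    T=tool()
    for th,c,p,ps in L:
        R,t,l=tgt2(th,c,p,0,np.radians(ps),ye,d); print((round(th,3),c,round(p,3),round(ps,1)),shift(t,R,T),'lean %.2f'%l,ik(R,t)[3:])
E
python3 - <<'E'
from ik import *
seq([(.74,0.5,.45,0)]+[(.74,.5,.45,a) for a in np.arange(-4,-37,-4)],-12.6)
E
```

```text
(0.74, 0.5, 0.45, 0) [-0.83  0.23  4.44  0.2  -0.08 -0.06] lean 0.29 [-0.21  0.43 -1.2 ]
(0.74, 0.5, 0.45, np.int64(-4)) [-0.82  9.04  4.78  4.2  -0.08 -0.06] lean 0.29 [-0.23  0.43 -1.09]
(0.74, 0.5, 0.45, np.int64(-8)) [-0.81 17.81  5.74  8.2  -0.08 -0.06] lean 0.29 [-0.25  0.44 -0.98]
(0.74, 0.5, 0.45, np.int64(-12)) [-0.8  26.5   7.3  12.2  -0.09 -0.05] lean 0.29 [-0.27  0.44 -0.87]
(0.74, 0.5, 0.45, np.int64(-16)) [-0.8  35.05  9.46 16.2  -0.09 -0.05] lean 0.29 [-0.29  0.45 -0.77]
(0.74, 0.5, 0.45, np.int64(-20)) [-0.79 43.43 12.22 20.2  -0.09 -0.05] lean 0.29 [-0.3   0.46 -0.67]
(0.74, 0.5, 0.45, np.int64(-24)) [-0.79 51.6  15.56 24.2  -0.09 -0.04] lean 0.29 [-0.32  0.47 -0.57]
(0.74, 0.5, 0.45, np.int64(-28)) [-0.78 59.52 19.45 28.2  -0.09 -0.04] lean 0.29 [-0.32  0.48 -0.48]
(0.74, 0.5, 0.45, np.int64(-32)) [-0.78 67.14 23.89 32.2  -0.09 -0.04] lean 0.29 [-0.33  0.49 -0.39]
(0.74, 0.5, 0.45, np.int64(-36)) [-0.78 74.44 28.85 36.2  -0.1  -0.04] lean 0.29 [-0.34  0.5  -0.31]
```

>>> drive_tool(
  rows=[-0.5, 0.2, 4.4, 0, 0, 0, 0, -0.8, 9, 4.8, 4, 0, 0, 0, -0.8, 17.8, 5.7, 8, 0, 0, 0, -0.8, 26.5, 7.3, 12, 0, 0, 0, -0.8, 35, 9.5, 16, 0, 0, 0, -0.8, 43.4, 12.2, 20, 0, 0, 0, -0.8, 51.6, 15.6, 24, 0, 0, 0, -0.8, 59.5, 19.5, 28, 0, 0, 0, -0.8, 63.4, 21.6, 30, 0, 0, 0, -0.8, 63.4, 21.6, 30, 0, 0, 0],
  newtons=110,
)

```text
clock: 13.3
eef_pos: [522.8, 83.3, 193.0]
tcp_rot: [0.52, 1.124, -0.097]
contact_force: [0.2, 0.0, -0.6]
opening: 0.135
```

```bash
python3 - <<'E'
from ik import *
state(); im=grab_frame('side'); crop(im,240,160,340,235,8,f'pics/side10c.png')
seq([(.74,.5,.45,a) for a in np.arange(-34,-63,-4)],-12.6)
E
```

```text
Q local [-79.17 -12.24  42.29] rad 89.75476103078856 pitch 0.38409253524592507 theta for c=0,3,5: [np.float64(0.7566940673440297), np.float64(0.7253110654525419), np.float64(0.7047831683112702)] F inc 0.17753919526025488 0.03681545760499178 -0.6155471631084888 tq [-0.    0.28  0.01] open 0.1349847454562618 q [ 0.25  0.07  2.18 -0.32  0.48 -0.45]
(0.74, 0.5, 0.45, np.int64(-34)) [-0.24  9.55  1.17  4.27 -0.17  0.08] lean 0.29 [-0.34  0.49 -0.35]
(0.74, 0.5, 0.45, np.int64(-38)) [-0.25 18.32  2.13  8.27 -0.17  0.08] lean 0.29 [-0.34  0.5  -0.26]
(0.74, 0.5, 0.45, np.int64(-42)) [-0.27 27.    3.7  12.27 -0.17  0.09] lean 0.29 [-0.34  0.51 -0.18]
(0.74, 0.5, 0.45, np.int64(-46)) [-0.29 35.55  5.88 16.27 -0.16  0.1 ] lean 0.29 [-0.34  0.52 -0.11]
(0.74, 0.5, 0.45, np.int64(-50)) [-0.3  43.93  8.64 20.27 -0.16  0.1 ] lean 0.29 [-0.34  0.53 -0.03]
(0.74, 0.5, 0.45, np.int64(-54)) [-0.32 52.1  11.98 24.27 -0.16  0.11] lean 0.29 [-0.34  0.54  0.04]
(0.74, 0.5, 0.45, np.int64(-58)) [-0.35 60.01 15.89 28.27 -0.15  0.11] lean 0.29 [-0.34  0.55  0.11]
(0.74, 0.5, 0.45, np.int64(-62)) [-0.37 67.63 20.33 32.27 -0.15  0.12] lean 0.29 [-0.34  0.57  0.18]
```

View pics/side10c.png

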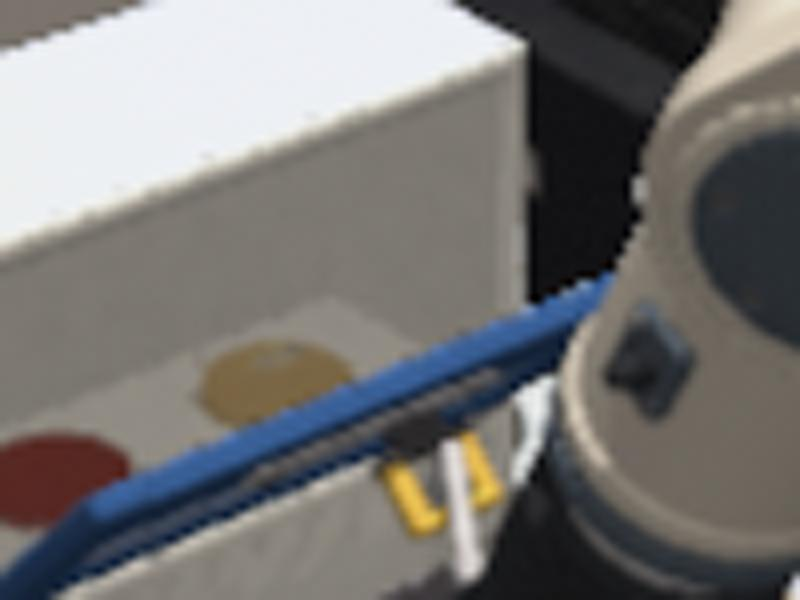

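The hook is still inside the eye: the neck shows at crop (455,460) between the prongs at (405,490) and (480,465). There is no side force, so I'll continue the swing.

>>> drive_tool(
  rows=[-0.2, 9.5, 1.1, 4, 0, 0, 0, -0.2, 18.3, 2.1, 8, 0, 0, 0, -0.2, 27, 3.7, 12, 0, 0, 0, -0.3, 35.5, 5.9, 16, 0, 0, 0, -0.3, 43.9, 8.6, 20, 0, 0, 0, -0.3, 52.1, 12, 24, 0, 0, 0, -0.3, 60, 15.9, 28, 0, 0, 0, -0.3, 63.8, 18.1, 30, 0, 0, 0, -0.3, 63.8, 18.1, 30, 0, 0, 0],
)

```text
clock: 14.48
eef_pos: [569.5, 125.0, 213.6]
tcp_rot: [1.042, 1.125, -0.098]
contact_force: [-0.3, 0.0, -0.8]
opening: 0.138
```

```bash
python3 - <<'E'
from ik import *
state(); im=grab_frame('side'); cv2.imwrite('pics/side11.png',im[:,:,::-1]); im=grab_frame('top'); cv2.imwrite('pics/top11.png',im[:,:,::-1])
n=10; th=np.linspace(.74,.98,n); p=np.interp(th,[.74,1.2],[.45,.62])
seq([(a,5.0,b,-60) for a,b in zip(th,p)],-12.4)
E
```

```text
Q local [-78.22 -12.57  42.97] rad 89.24015696346703 pitch 0.21947908909622818 theta for c=0,3,5: [np.float64(0.7449469611119472), np.float64(0.7135639592204595), np.float64(0.6930360620791878)] F inc -0.3478073677770626 0.004881235007715398 -0.7559386604152658 tq [ 0.04  0.27 -0.01] open 0.13832910843056304 q [ 0.32  0.13  2.06 -0.33  0.56  0.13]
(np.float64(0.74), 5.0, np.float64(0.45), -60) [ 1.09 -2.88 -2.44  0.33 -0.12  0.2 ] lean 0.29 [-0.34  0.55  0.15]
(np.float64(0.767), 5.0, np.float64(0.46), -60) [ 3.25 -4.49 -3.38  0.33 -0.4   0.69] lean 0.31 [-0.36  0.54  0.18]
(np.float64(0.793), 5.0, np.float64(0.47), -60) [ 5.46 -6.06 -4.3   0.33 -0.68  1.18] lean 0.32 [-0.39  0.52  0.2 ]
(np.float64(0.82), 5.0, np.float64(0.48), -60) [ 7.72 -7.58 -5.19  0.33 -0.97  1.67] lean 0.34 [-0.41  0.5   0.23]
(np.float64(0.847), 5.0, np.float64(0.489), -60) [10.02 -9.06 -6.06  0.33 -1.25  2.16] lean 0.36 [-0.44  0.49  0.26]
(np.float64(0.873), 5.0, np.float64(0.499), -60) [ 12.37 -10.5   -6.9    0.33  -1.54   2.65] lean 0.37 [-0.47  0.47  0.29]
(np.float64(0.9), 5.0, np.float64(0.509), -60) [ 14.77 -11.89  -7.72   0.33  -1.82   3.13] lean 0.39 [-0.5   0.45  0.32]
(np.float64(0.927), 5.0, np.float64(0.519), -60) [ 17.21 -13.24  -8.5    0.33  -2.1    3.62] lean 0.41 [-0.53  0.44  0.35]
(np.float64(0.953), 5.0, np.float64(0.529), -60) [ 19.69 -14.53  -9.26   0.33  -2.39   4.11] lean 0.42 [-0.56  0.42  0.39]
(np.float64(0.98), 5.0, np.float64(0.539), -60) [ 22.21 -15.78  -9.99   0.33  -2.67   4.6 ] lean 0.44 [-0.6   0.4   0.43]
```

View pics/side11.png

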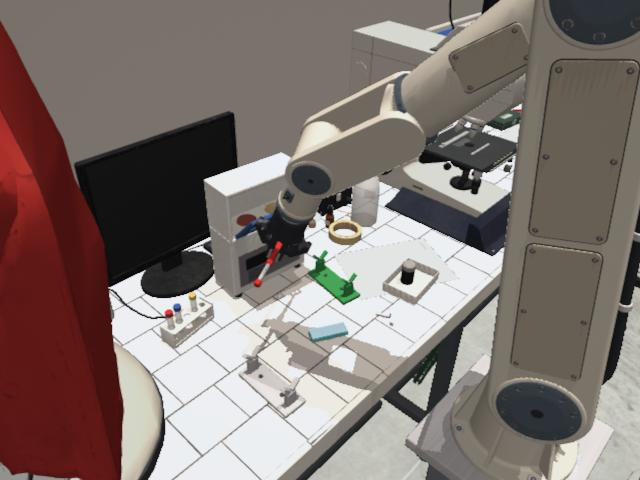

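View pics/top11.png

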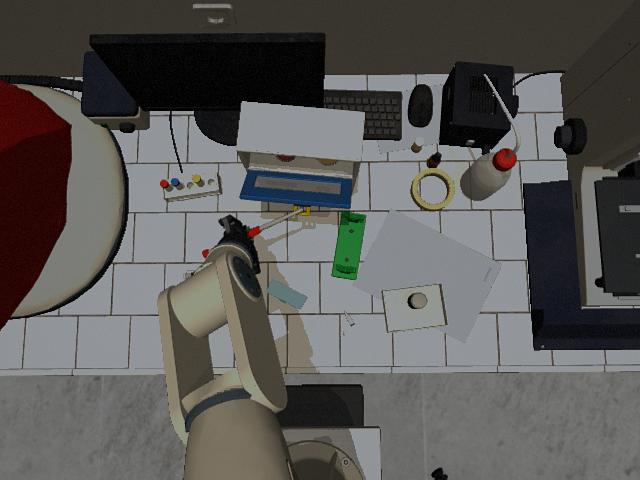

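The top view is now clear: the hatch is partly down, and the rod's neck reaches the yellow eye at (303,211). I'll resume the pull.

>>> drive_tool(
  rows=[1.1, -2.9, -2.4, 0, 0, 0.2, 0, 3.2, -4.5, -3.4, 0, -0.4, 0.7, 0, 5.5, -6.1, -4.3, 0, -0.7, 1.2, 0, 7.7, -7.6, -5.2, 0, -1, 1.7, 0, 10, -9.1, -6.1, 0, -1.2, 2.2, 0, 12.4, -10.5, -6.9, 0, -1.5, 2.6, 0, 14.8, -11.9, -7.7, 0, -1.8, 3.1, 0, 17.2, -13.2, -8.5, 0, -2.1, 3.6, 0, 19.7, -14.5, -9.3, 0, -2.4, 4.1, 0, 22.2, -15.8, -10, 0, -2.7, 4.6, 0],
)

```text
clock: 15.82
eef_pos: [562.0, 126.2, 185.2]
tcp_rot: [1.041, 1.031, -0.098]
contact_force: [3.4, -3.9, 1.2]
opening: 0.138
```

```bash
python3 - <<'E'
from ik import *
state(); im=grab_frame('top'); crop(im,230,150,370,255,5,'pics/top12c.png')
n=8; th=np.linspace(1.0,1.18,n); p=np.interp(th,[.74,1.2],[.45,.62])
seq([(a,5,b,-60) for a,b in zip(th,p)],-12.4)
E
```

```text
Q local [-88.73 -12.05  19.79] rad 90.91459347231526 pitch 0.2627211593865511 theta for c=0,3,5: [np.float64(1.027840434258988), np.float64(0.9964574323675002), np.float64(0.9759295352262285)] F inc 3.809637500275379 -3.544187866793748 1.2384283402095613 tq [-0.74 -0.47 -0.07] open 0.13779205727122767 q [ 0.35  0.15  2.16 -0.61  0.4   0.43]
(np.float64(1.0), 5, np.float64(0.546), -60) [ 1.41 -0.36 -0.46  0.34 -0.17  0.35] lean 0.45 [-0.63  0.39  0.47]
(np.float64(1.026), 5, np.float64(0.556), -60) [ 3.78 -1.68 -1.24  0.34 -0.44  0.82] lean 0.47 [-0.68  0.38  0.51]
(np.float64(1.051), 5, np.float64(0.565), -60) [ 6.18 -2.95 -1.98  0.34 -0.71  1.29] lean 0.49 [-0.72  0.37  0.56]
(np.float64(1.077), 5, np.float64(0.575), -60) [ 8.62 -4.17 -2.7   0.34 -0.99  1.76] lean 0.50 [-0.77  0.35  0.61]
(np.float64(1.103), 5, np.float64(0.584), -60) [11.1  -5.35 -3.39  0.34 -1.26  2.23] lean 0.52 [-0.82  0.34  0.67]
(np.float64(1.129), 5, np.float64(0.594), -60) [13.61 -6.49 -4.06  0.34 -1.54  2.71] lean 0.53 [-0.88  0.33  0.73]
(np.float64(1.154), 5, np.float64(0.603), -60) [16.16 -7.57 -4.69  0.34 -1.81  3.18] lean 0.55 [-0.94  0.32  0.79]
(np.float64(1.18), 5, np.float64(0.613), -60) [18.74 -8.61 -5.3   0.34 -2.08  3.65] lean 0.57 [-1.01  0.31  0.86]
```

View pics/top12c.png

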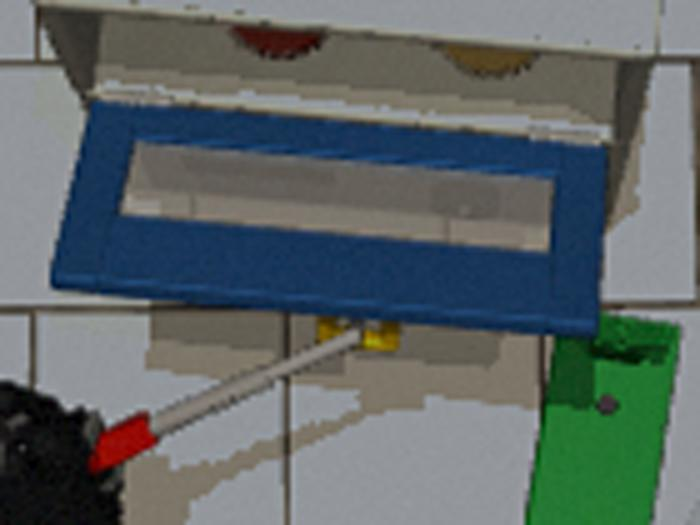

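```bash
python3 - <<'E'
from ik import *
n=6; th=np.linspace(1.0,1.12,n); p=np.interp(th,[.74,1.2],[.45,.62])
seq([(a,5,b,-60) for a,b in zip(th,p)],-13.6)
E
```

```text
(np.float64(1.0), 5, np.float64(0.546), -60) [ 1.41 -0.97  0.57  0.34 -0.17  0.35] lean 0.45 [-0.63  0.39  0.46]
(np.float64(1.024), 5, np.float64(0.555), -60) [ 3.62 -2.2  -0.15  0.34 -0.42  0.79] lean 0.47 [-0.67  0.38  0.5 ]
(np.float64(1.048), 5, np.float64(0.564), -60) [ 5.86 -3.39 -0.85  0.34 -0.68  1.23] lean 0.48 [-0.71  0.37  0.55]
(np.float64(1.072), 5, np.float64(0.573), -60) [ 8.13 -4.54 -1.52  0.34 -0.93  1.67] lean 0.50 [-0.76  0.36  0.6 ]
(np.float64(1.096), 5, np.float64(0.582), -60) [10.43 -5.65 -2.17  0.34 -1.19  2.11] lean 0.51 [-0.81  0.34  0.65]
(np.float64(1.12), 5, np.float64(0.59), -60) [12.77 -6.72 -2.8   0.34 -1.44  2.55] lean 0.53 [-0.86  0.33  0.7 ]
```

>>> drive_tool(
  rows=[1.4, -1, 0.6, 0, -0.2, 0.4, 0, 3.6, -2.2, -0.1, 0, -0.4, 0.8, 0, 5.9, -3.4, -0.8, 0, -0.7, 1.2, 0, 8.1, -4.5, -1.5, 0, -0.9, 1.7, 0, 10.4, -5.7, -2.2, 0, -1.2, 2.1, 0, 12.8, -6.7, -2.8, 0, -1.4, 2.5, 0],
)

```text
clock: 16.62
eef_pos: [562.1, 125.3, 170.0]
tcp_rot: [1.042, 0.981, -0.096]
contact_force: [2.2, -0.7, 3.0]
opening: 0.141
```

```bash
python3 - <<'E'
from ik import *
state(); im=grab_frame('top'); crop(im,230,150,370,255,5,'pics/top13c.png')
n=5; th=np.linspace(1.14,1.22,n); p=np.interp(th,[.74,1.2],[.45,.62])
seq([(a,5,b,-60) for a,b in zip(th,p)],-13.6)
E
```

```text
Q local [-90.28 -12.93   7.19] rad 90.56640654641231 pitch 0.28450653557674804 theta for c=0,3,5: [np.float64(1.1678056105787213), np.float64(1.1364226086872335), np.float64(1.1158947115459619)] F inc 2.289388881992839 -0.514167154602636 3.022545316698827 tq [-0.44 -0.49  0.39] open 0.14069921571910263 q [ 0.36  0.18  2.2  -0.86  0.33  0.7 ]
(np.float64(1.14), 5, np.float64(0.598), -60) [ 1.62 -0.77 -0.29  0.36 -0.26  0.37] lean 0.54 [-0.91  0.33  0.75]
(np.float64(1.16), 5, np.float64(0.605), -60) [ 3.55 -1.69 -0.83  0.36 -0.47  0.74] lean 0.55 [-0.96  0.32  0.8 ]
(np.float64(1.18), 5, np.float64(0.613), -60) [ 5.51 -2.58 -1.35  0.36 -0.69  1.1 ] lean 0.57 [-1.01  0.31  0.85]
(np.float64(1.2), 5, np.float64(0.62), -60) [ 7.49 -3.44 -1.85  0.36 -0.9   1.47] lean 0.58 [-1.06  0.31  0.91]
(np.float64(1.22), 5, np.float64(0.62), -60) [ 9.02 -4.3  -2.35  0.36 -0.9   1.47] lean 0.60 [-1.08  0.3   0.92]
```

View pics/top13c.png

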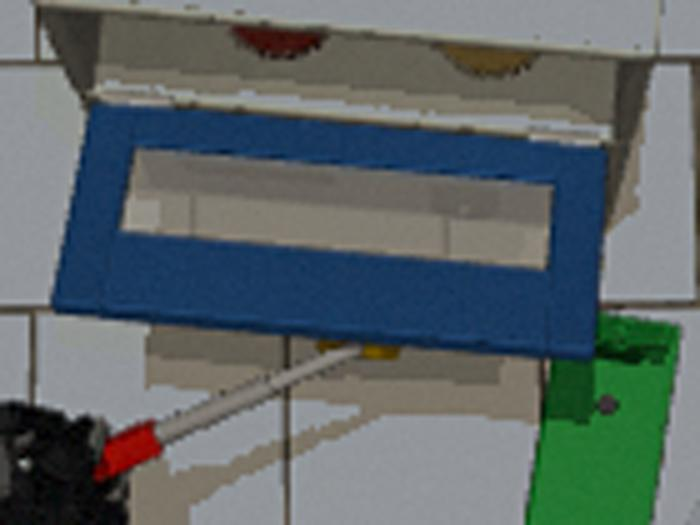

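>>> drive_tool(
  rows=[1.6, -0.8, -0.3, 0, -0.2, 0.4, 0, 3.5, -1.7, -0.8, 0, -0.5, 0.7, 0, 3.5, -1.7, -0.8, 0, -0.5, 0.7, 0],
)

```text
clock: 17.05
eef_pos: [562.2, 125.1, 165.5]
tcp_rot: [1.039, 0.966, -0.099]
contact_force: [3.5, -1.1, 1.9]
opening: 0.14
```

```bash
python3 - <<'E'
from ik import *
state(); im=grab_frame('top'); crop(im,230,150,370,255,5,'pics/top14c.png')
n=5; th=np.linspace(1.16,1.24,n); p=np.interp(th,[.74,1.2],[.45,.62])
seq([(a,5,b,-60) for a,b in zip(th,p)],-13.3)
# expected free-edge corner pixels for angles
for th in(1.0,1.1,1.15,1.2):
    R,H=hatch(th); print(th,[proj('top',H+R@np.array([5,y,110.])) for y in(109,-109)],[proj('top',H+R@np.array([-5,y,110.])) for y in(109,-109)])
E
```

```text
Q local [-90.78 -13.07   3.62] rad 90.85392720310203 pitch 0.2923043852482431 theta for c=0,3,5: [np.float64(1.207469796815403), np.float64(1.176086794923915), np.float64(1.1555588977826434)] F inc 3.546327792565373 -0.741983385626638 1.8586566455303777 tq [-0.36 -0.44  0.45] open 0.1395310258975838 q [ 0.37  0.19  2.22 -0.96  0.32  0.8 ]
(np.float64(1.16), 5, np.float64(0.605), -60) [ 0.05  0.13 -0.17  0.39  0.01  0.04] lean 0.55 [-0.96  0.32  0.8 ]
(np.float64(1.18), 5, np.float64(0.613), -60) [ 2.   -0.79 -0.71  0.39 -0.2   0.41] lean 0.57 [-1.01  0.31  0.86]
(np.float64(1.2), 5, np.float64(0.62), -60) [ 3.96 -1.67 -1.23  0.39 -0.42  0.77] lean 0.58 [-1.06  0.31  0.91]
(np.float64(1.22), 5, np.float64(0.62), -60) [ 5.48 -2.55 -1.74  0.39 -0.42  0.77] lean 0.60 [-1.08  0.3   0.93]
(np.float64(1.24), 5, np.float64(0.62), -60) [ 7.02 -3.4  -2.24  0.39 -0.42  0.77] lean 0.62 [-1.09  0.3   0.94]
1.0 [array([239.34, 206.15]), array([349.75, 216.03])] [array([239.59, 209.67]), array([349.29, 219.5 ])]
1.1 [array([239.62, 210.01]), array([349.24, 219.83])] [array([239.95, 213.11]), array([348.81, 222.87])]
1.15 [array([239.79, 211.76]), array([349.  , 221.56])] [array([240.16, 214.64]), array([348.58, 224.37])]
1.2 [array([239.98, 213.4 ]), array([348.76, 223.16])] [array([240.38, 216.05]), array([348.36, 225.74])]
```

View pics/top14c.png

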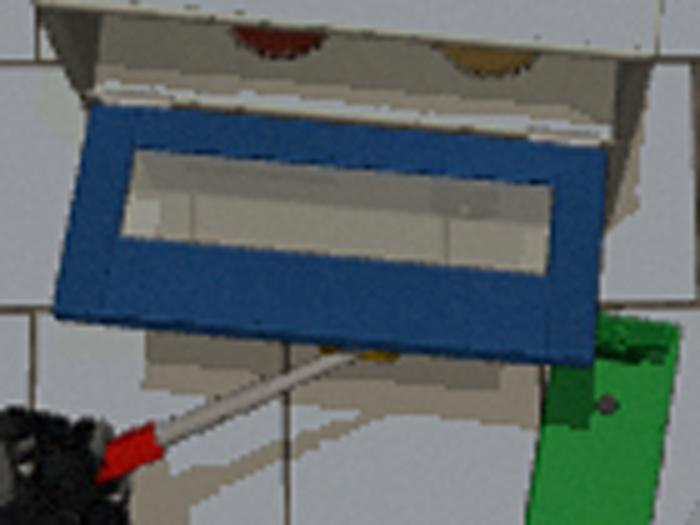

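>>> drive_tool(
  rows=[1, -0.4, -0.3, 0, -0.1, 0.2, 0, 2, -0.8, -0.7, 0, -0.2, 0.4, 0, 3, -1.2, -1, 0, -0.3, 0.6, 0, 4, -1.7, -1.2, 0, -0.4, 0.8, 0, 4, -1.7, -1.2, 0, -0.4, 0.8, 0],
)

```text
clock: 17.73
eef_pos: [562.7, 125.1, 160.9]
tcp_rot: [1.041, 0.951, -0.097]
contact_force: [4.1, -0.2, 2.0]
opening: 0.14
```

```bash
python3 - <<'E'
from ik import *
state(); im=grab_frame('top'); crop(im,230,150,370,255,5,'pics/top15c.png')
th=[1.2,1.21,1.22,1.23,1.24]
seq([(a,5,.62,-60) for a in th],-13.3)
E
```

```text
Q local [-90.8  -12.97  -0.21] rad 90.80467817679207 pitch 0.2982550588883196 theta for c=0,3,5: [np.float64(1.2496392097917193), np.float64(1.2182562079002315), np.float64(1.1977283107589598)] F inc 4.095925698044485 0.16118029975375583 2.018619748441379 tq [-0.44 -0.54  0.36] open 0.13977570640857206 q [ 0.37  0.2   2.23 -1.07  0.31  0.91]
(1.2, 5, 0.62, -60) [-0.1   0.14 -0.05  0.39 -0.01 -0.01] lean 0.58 [-1.06  0.31  0.91]
(1.21, 5, 0.62, -60) [ 0.65 -0.31 -0.32  0.39 -0.01 -0.01] lean 0.59 [-1.07  0.31  0.92]
(1.22, 5, 0.62, -60) [ 1.41 -0.75 -0.58  0.39 -0.01 -0.01] lean 0.60 [-1.08  0.3   0.93]
(1.23, 5, 0.62, -60) [ 2.16 -1.19 -0.84  0.39 -0.01 -0.01] lean 0.61 [-1.08  0.3   0.93]
(1.24, 5, 0.62, -60) [ 2.93 -1.63 -1.09  0.39 -0.01 -0.01] lean 0.62 [-1.09  0.3   0.94]
```

View pics/top15c.png

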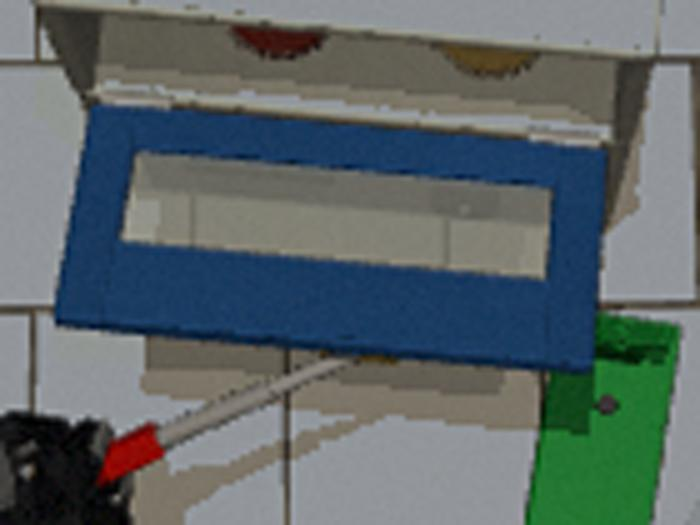

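>>> drive_tool(
  rows=[0.7, -0.3, -0.3, 0, 0, 0, 0, 1.4, -0.8, -0.6, 0, 0, 0, 0, 2.2, -1.2, -0.8, 0, 0, 0, 0, 2.2, -1.2, -0.8, 0, 0, 0, 0],
)

```text
clock: 18.27
eef_pos: [563.2, 125.1, 158.7]
tcp_rot: [1.04, 0.95, -0.098]
contact_force: [4.4, -1.6, 5.7]
opening: 0.138
```

```bash
python3 - <<'E'
from ik import *
state()
th=[1.23,1.24,1.25,1.26]
seq([(a,5,.63,-60) for a in th],-13.3)
E
```

```text
Q local [-90.33 -12.94  -2.4 ] rad 90.35733881060398 pitch 0.2988224000556286 theta for c=0,3,5: [np.float64(1.2738230996122362), np.float64(1.2424400977207484), np.float64(1.2219122005794767)] F inc 4.544132384306272 -1.1706694139111684 5.666360934687533 tq [-0.9  -0.97  0.27] open 0.13790399077362253 q [ 0.37  0.2   2.23 -1.09  0.3   0.93]
(1.23, 5, 0.63, -60) [ 0.63 -0.34 -0.3   0.41 -0.27  0.46] lean 0.60 [-1.14  0.3   0.99]
(1.24, 5, 0.63, -60) [ 1.4  -0.77 -0.56  0.41 -0.27  0.46] lean 0.61 [-1.15  0.3   1.  ]
(1.25, 5, 0.63, -60) [ 2.17 -1.2  -0.81  0.41 -0.27  0.46] lean 0.62 [-1.15  0.3   1.01]
(1.26, 5, 0.63, -60) [ 2.94 -1.62 -1.05  0.41 -0.27  0.46] lean 0.63 [-1.16  0.3   1.01]
```

```bash
python3 - <<'E'
from ik import *
im=grab_frame('top'); crop(im,230,190,370,240,5.7,'pics/top16c.png'); cv2.imwrite('pics/top16.png',im[:,:,::-1])
# blue mask lower edge rows by column for this and theory
hs=cv2.cvtColor(im,cv2.COLOR_RGB2HSV); m=cv2.inRange(hs,np.array((95,120,40)),np.array((125,255,255)))
for x in(250,270,290,320,340): c=np.where(m[180:240,x])[0]+180; print(x,c.min(),c.max())
for th in(1.14,1.16,1.18,1.2,1.22):
    R,H=hatch(th); a,b=[proj('top',H+R@np.array([-5,y,110.])) for y in(109,-109)]; print(th,[round(float(np.interp(x,[a[0],b[0]],[a[1],b[1]])),2) for x in(250,270,290,320,340)])
E
```

```text
250 180 215
270 180 217
290 180 219
320 180 222
340 180 223
1.14 [215.23, 217.03, 218.82, 221.51, 223.31]
1.16 [215.81, 217.61, 219.4, 222.09, 223.89]
1.18 [216.37, 218.17, 219.96, 222.66, 224.45]
1.2 [216.91, 218.71, 220.5, 223.19, 224.99]
1.22 [217.43, 219.22, 221.02, 223.71, 225.51]
```

View pics/top16c.png

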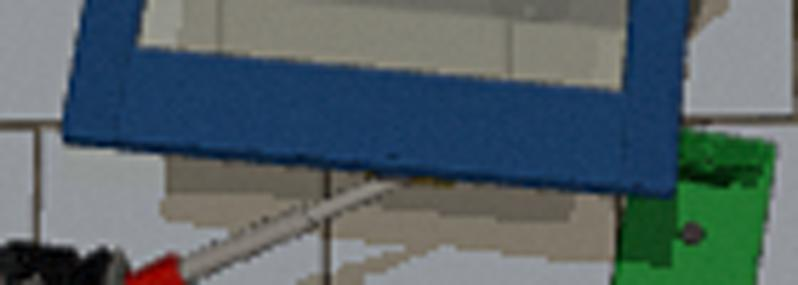

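>>> drive_tool(
  rows=[0.7, -0.4, -0.3, 0, -0.2, 0.3, 0, 1.4, -0.8, -0.6, 0, -0.2, 0.3, 0, 1.4, -0.8, -0.6, 0, -0.2, 0.3, 0],
)

```text
clock: 18.7
eef_pos: [563.7, 125.0, 157.5]
tcp_rot: [1.039, 0.943, -0.099]
contact_force: [4.0, -2.5, 6.8]
opening: 0.139
```

```bash
cat > edge.py <<'E'
from h import *
def edge(im):
    # lower edge of blue hatch in top view: subpixel row where (B-R) falls through half
    o=[]
    for x in list(range(246,285,3))+[325,330,335,340]:
        v=im[190:232,x].astype(float); d=v[:,2]-v[:,0]; ok=np.where(d>30)[0]; j=ok.max()
        a,b=d[j],d[j+1]; ref=np.median(d[j-8:j-3])/2; 
        k=j
        while d[k]<ref: k-=1
        o.append(190+k+(d[k]-ref)/(d[k]-d[k+1]))
    return np.array(o)
E
python3 - <<'E'
from ik import *
from edge import edge
state(); im=grab_frame('top'); cv2.imwrite('pics/top17.png',im[:,:,::-1])
old=cv2.imread('pics/top16.png')[:,:,::-1]
print(edge(im)-edge(old), np.mean(edge(im)-edge(old)))
E
```

```text
Q local [-90.12 -12.92  -3.09] rad 90.17525034738439 pitch 0.302774025150026 theta for c=0,3,5: [np.float64(1.281517076290515), np.float64(1.2501340743990272), np.float64(1.2296061772577556)] F inc 4.176928280903047 -2.069231901848549 6.78632004934795 tq [-1.11 -1.12  0.22] open 0.13883613917991772 q [ 0.38  0.21  2.23 -1.14  0.3   0.98]
[-0.04  0.07  0.04 -0.08  0.01 -0.02  0.1  -0.03  0.05  0.03  0.17 -0.07
 -0.03  0.05  0.31 -0.05 -0.21] 0.01766780045993996
```

>>> drive_tool(
  rows=[0.8, -0.4, -0.3, 0, 0, 0, 0, 1.6, -0.8, -0.5, 0, 0, 0, 0, 1.6, -0.8, -0.5, 0, 0, 0, 0, 1.6, -0.8, -0.5, 0, 0, 0, 0],
)

```text
clock: 19.25
eef_pos: [564.5, 125.0, 156.4]
tcp_rot: [1.038, 0.941, -0.1]
contact_force: [2.3, -0.7, 8.8]
opening: 0.135
```

```bash
python3 - <<'E'
from ik import *
from edge import edge
state(); im=grab_frame('top'); cv2.imwrite('pics/top18.png',im[:,:,::-1])
old=cv2.imread('pics/top17.png')[:,:,::-1]
print(np.mean(edge(im)-edge(old)),edge(im))
E
```

```text
Q local [-89.41 -12.88  -4.1 ] rad 89.50875139364982 pitch 0.30373224822539335 theta for c=0,3,5: [np.float64(1.2931528779857575), np.float64(1.2617698760942697), np.float64(1.241241978952998)] F inc 2.4104676137876173 -0.5116688769464464 8.783329216918121 tq [-1.16 -1.16  0.2 ] open 0.13518669966188224 q [ 0.38  0.21  2.23 -1.16  0.3   1.  ]
-0.014117834622538794 [214.94 215.29 215.42 215.88 216.23 216.29 216.69 217.34 217.27 217.34
 217.63 218.21 218.16 222.27 222.94 223.18 223.53]
```

The hatch edge didn't move (-0.01 px) while the pull rose to about 9 N, so it is at its stop. Now I'll take the load off the hook and centre it before withdrawing.

```bash
cat > mv.py <<'E'
from ik import *
# shift in tool axes for displacement (a*hatch x + b*peg-up + y*inc y), th
def disp(a,b,y=0,th=1.2):
    T=tool(); R,H=hatch(th); return T[:3,:3].T@(a*R[:,0]+y*yi)+np.array([-b,0,0])
E
python3 - <<'E'
from mv import *
for a in(1,2,4,6): print(a,disp(a,0))
E
```

```text
1 [-0.54  0.73  0.43]
2 [-1.08  1.45  0.85]
4 [-2.16  2.9   1.71]
6 [-3.24  4.35  2.56]
```

>>> drive_tool(
  rows=[-0.5, 0.7, 0.4, 0, 0, 0, 0, -1.1, 1.5, 0.9, 0, 0, 0, 0, -1.1, 1.5, 0.9, 0, 0, 0, 0],
)

```text
clock: 19.68
eef_pos: [565.0, 125.0, 158.1]
tcp_rot: [1.038, 0.942, -0.099]
contact_force: [2.2, 0.1, 1.6]
opening: 0.139
```

>>> drive_tool(
  rows=[-0.5, 0.7, 0.4, 0, 0, 0, 0, -0.5, 0.7, 0.4, 0, 0, 0, 0],
)

```text
clock: 19.92
eef_pos: [565.0, 125.0, 158.7]
tcp_rot: [1.039, 0.942, -0.099]
contact_force: [2.2, 1.9, 1.9]
opening: 0.137
```

>>> drive_tool(
  rows=[-0.5, 0.7, 0.4, 0, 0, 0, 0, -0.5, 0.7, 0.4, 0, 0, 0, 0],
)

```text
clock: 20.18
eef_pos: [565.1, 125.0, 159.3]
tcp_rot: [1.039, 0.943, -0.099]
contact_force: [1.6, 0.8, -0.4]
opening: 0.137
```

>>> drive_tool(
  rows=[-3, 0.5, 0.3, 0, 0, 0, 0, -6, 0.5, 0.3, 0, 0, 0, 0, -9, 0.5, 0.3, 0, 0, 0, 0, -9, 0.5, 0.3, 0, 0, 0, 0],
)

```text
clock: 20.68
eef_pos: [560.2, 125.4, 167.1]
tcp_rot: [1.039, 0.943, -0.099]
contact_force: [-0.5, -0.6, 1.2]
opening: 0.138
```

```bash
python3 - <<'E'
from mv import *
from edge import edge
state(); im=grab_frame('top'); crop(im,230,170,370,250,5.7,'pics/top19c.png')
print(np.mean(edge(im)-edge(cv2.imread('pics/top18.png')[:,:,::-1])))
for p in([127,0,0],[127,0,-33.5],[60,0,0]): print(rp(p),proj('top',rp(p)))
E
```

```text
Q local [-93.75 -12.99   6.48] rad 93.97336195543771 pitch 0.3024311631771825 theta for c=0,3,5: [np.float64(1.1782205800274472), np.float64(1.1468375781359594), np.float64(1.1263096809946878)] F inc -0.43248105932791964 -0.6142179982942658 1.1552621128797498 tq [-0.09  0.19  0.07] open 0.1383711416776297 q [ 0.38  0.18  2.23 -1.07  0.31  0.92]
0.007211871627584501
[590.99  12.82 218.57] [301.01 222.03]
[610.58  10.87 191.47] [302.26 215.09]
[569.38  73.02 198.62] [272.15 234.24]
```

View pics/top19c.png

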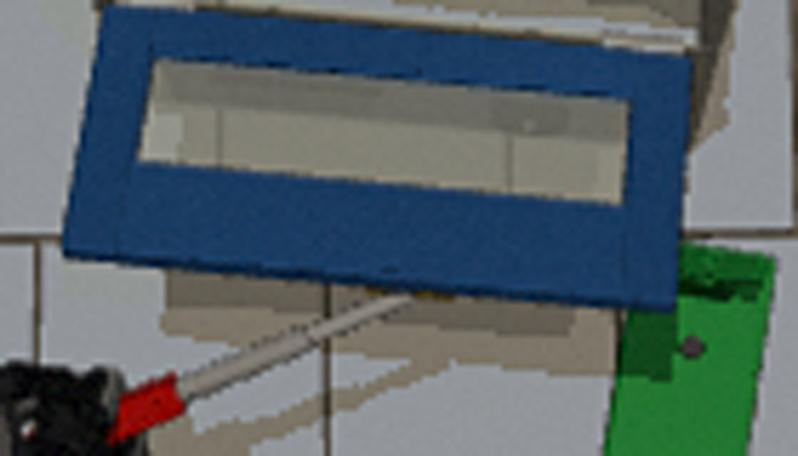

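>>> drive_tool(
  rows=[-3, 0, 0, 0, 0, 0, 0, -6, 0, 0, 0, 0, 0, 0, -9, 0, 0, 0, 0, 0, 0, -12, 0, 0, 0, 0, 0, 0, -12, 0, 0, 0, 0, 0, 0],
)

```text
clock: 21.35
eef_pos: [553.1, 126.1, 177.0]
tcp_rot: [1.039, 0.943, -0.099]
contact_force: [0.3, 0.7, -0.3]
opening: 0.139
```

>>> drive_tool(
  rows=[-4, 0, 0, 0, 0, 0, 0, -8, 0, 0, 0, 0, 0, 0, -12, 0, 0, 0, 0, 0, 0, -12, 0, 0, 0, 0, 0, 0],
)

```text
clock: 21.85
eef_pos: [546.0, 126.9, 187.1]
tcp_rot: [1.04, 0.942, -0.099]
contact_force: [-0.3, -0.0, -1.0]
opening: 0.137
```

```bash
python3 - <<'E'
from mv import *
from edge import edge
state(); im=grab_frame('top'); crop(im,230,170,370,250,5.7,'pics/top20c.png'); cv2.imwrite('pics/top20.png',im[:,:,::-1])
print(np.mean(edge(im)-edge(cv2.imread('pics/top18.png')[:,:,::-1])))
for p in([127,0,0],[127,0,-33.5],[60,0,0]): print(rp(p),proj('top',rp(p)))
R,H=hatch(1.2); print(R.T@(rp([127,0,-33.5])-H),R.T@(rp([127,0,0])-H))
for a in (10,20,40,60): print('back along -xi',a, tool()[:3,:3].T@(-a*xi))
E
```

```text
Q local [-107.96  -12.84   26.41] rad 111.1459383960426 pitch 0.3023023794573557 theta for c=0,3,5: [np.float64(1.007388493336524), np.float64(0.9760054914450362), np.float64(0.9554775943037646)] F inc -0.31415575172259136 -0.04345551515462132 -1.038613343182079 tq [ 0.06  0.4  -0.01] open 0.137322938091808 q [ 0.4   0.12  2.24 -0.95  0.35  0.81]
0.026634205791419376
[576.84  14.31 238.41] [300.02 227.25]
[596.44  12.37 211.31] [301.32 220.04]
[555.24  74.51 218.45] [270.64 239.61]
[-24.62 -12.87  94.54] [ -6.5  -12.85 122.71]
back along -xi 10 [-5.88 -6.98 -4.09]
back along -xi 20 [-11.76 -13.96  -8.18]
back along -xi 40 [-23.52 -27.92 -16.35]
back along -xi 60 [-35.28 -41.87 -24.53]
```

View pics/top20c.png

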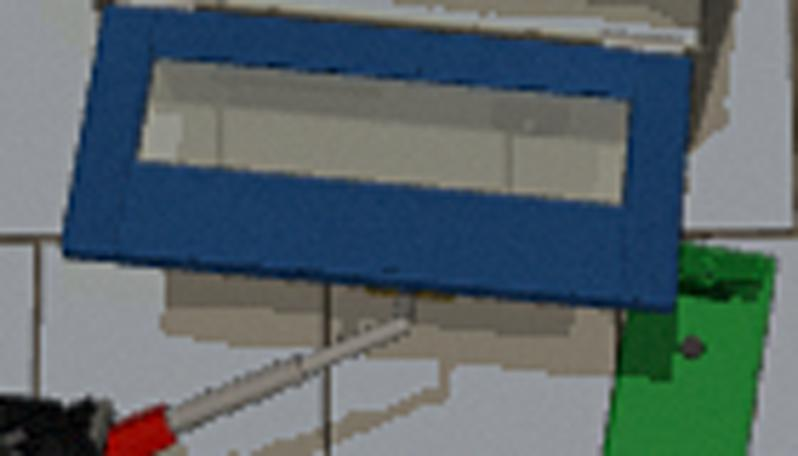

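The hatch hasn't moved (0.03 px), and the peg tip is about 5 mm clear of the eye. I'll go a little further out along the peg axis, then straight back away from the hatch.

>>> drive_tool(
  rows=[-4, 0, 0, 0, 0, 0, 0, -8, 0, 0, 0, 0, 0, 0, -14, -7, -4, 0, 0, 0, 0, -20, -14, -8, 0, 0, 0, 0, -32, -28, -16, 0, 0, 0, 0, -43, -42, -24.5, 0, 0, 0, 0, -43, -42, -24.5, 0, 0, 0, 0],
)

```text
clock: 22.78
eef_pos: [480.3, 133.2, 192.8]
tcp_rot: [1.039, 0.943, -0.098]
contact_force: [0.4, -0.0, -1.5]
opening: 0.14
```

```bash
python3 - <<'E'
from mv import *
from edge import edge
state(); im=grab_frame('top'); cv2.imwrite('pics/top21.png',im[:,:,::-1])
print(np.mean(edge(im)-edge(cv2.imread('pics/top18.png')[:,:,::-1])))
print(tool(), rp([127,0,-33.5]))
Tg=np.load('Tgrasp.npy')
Tt=Tg.copy(); Tt[2,3]+=190; print('to above rest', shift(Tt[:3,3],Tt[:3,:3]),ik(Tt[:3,:3],Tt[:3,3]))
E
```

```text
Q local [-173.88  -12.99   32.14] rad 176.8276324555092 pitch 0.3025171633787535 theta for c=0,3,5: [np.float64(1.0644959748437113), np.float64(1.0331129729522235), np.float64(1.0125850758109518)] F inc 0.42348559356700527 0.008160783795367669 -1.5369658422906678 tq [-0.03  0.31  0.01] open 0.13975721784504574 q [ 0.5   0.02  2.34 -0.97  0.41  0.9 ]
-0.019762597831830216
[[  0.59   0.74   0.32 481.32]
 [ -0.06   0.44  -0.9  133.46]
 [ -0.81   0.51   0.3  193.22]
 [  0.     0.     0.     1.  ]] [531.82  19.   217.6 ]
to above rest [ -63.48   47.56 -120.22  -60.86   33.37  -17.62] [ 0.54  0.18  1.87  0.    1.09 -0.99]
```

View pics/top21.png

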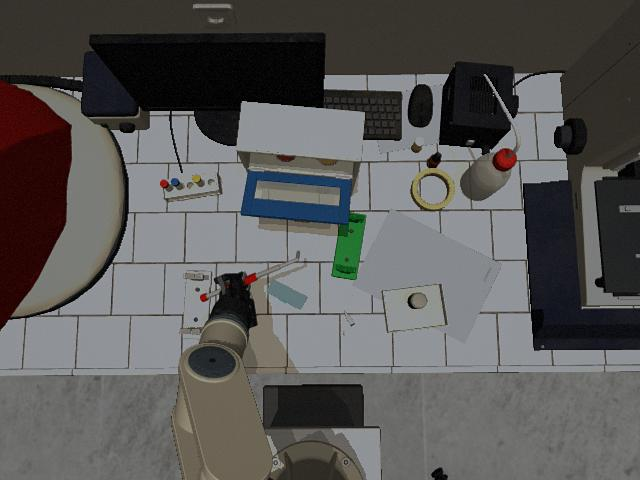

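The hook is free and the hatch is still down. I'll translate up and left before turning, so the hook sweeps well clear of the hatch corner.

```bash
python3 - <<'E'
from mv import *
T=tool(); Tg=np.load('Tgrasp.npy')
for f in(.5,1):
    t=T[:3,3]+f*(np.array([440,230,300])-T[:3,3]); print(shift(t,T[:3,:3]),ik(T[:3,:3],t))
E
```

```text
[-58.03  32.77 -34.14   0.     0.     0.  ] [ 0.65 -0.07  2.26 -0.78  0.6   0.8 ]
[-116.07   65.53  -68.28    0.      0.      0.  ] [ 0.8  -0.12  2.17 -0.7   0.79  0.79]
```

>>> drive_tool(
  rows=[-29, 16.4, -17, 0, 0, 0, 0, -58, 32.8, -34.1, 0, 0, 0, 0, -87, 49.2, -51.2, 0, 0, 0, 0, -116, 65.5, -68.3, 0, 0, 0, 0, -116, 65.5, -68.3, 0, 0, 0, 0, -116, 65.5, -68.3, 0, 0, 0, 0],
)

```text
clock: 23.58
eef_pos: [440.0, 229.5, 299.1]
tcp_rot: [1.038, 0.943, -0.099]
contact_force: [-0.4, -0.6, -1.4]
opening: 0.136
```

```bash
python3 - <<'E'
from mv import *
T=tool(); Tg=np.load('Tgrasp.npy'); Tg[:3,:3]=toolR(np.arctan2(Tg[1,2],Tg[0,2])); print(Tg)
from scipy.spatial.transform import Slerp
S=Slerp([0,1],Ro.from_matrix([T[:3,:3],Tg[:3,:3]])); E=Tg[:3,3]+[0,0,190]
for f in np.linspace(.125,1,8):
    t=T[:3,3]+f*(E-T[:3,3]); R=S(f).as_matrix(); X=np.eye(4);X[:3,:3]=R;X[:3,3]=t
    print(shift(t,R),ik(R,t),rp([127,0,-33.5],X))
E
```

```text
[[ -0.     0.04   1.   440.62]
 [  0.     1.    -0.04 265.81]
 [ -1.     0.    -0.    42.88]
 [  0.     0.     0.     1.  ]]
[ 6.48 -2.15 -6.52 -7.61  4.18 -2.22] [ 0.74 -0.11  2.15 -0.56  0.76  0.51] [507.02 128.26 314.89]
[ 12.97  -4.3  -13.04 -15.22   8.35  -4.43] [ 0.68 -0.09  2.13 -0.42  0.75  0.22] [522.18 143.56 304.69]
[ 19.45  -6.45 -19.57 -22.83  12.53  -6.65] [ 0.64 -0.06  2.1  -0.28  0.77 -0.05] [535.59 160.64 293.01]
[ 25.94  -8.6  -26.09 -30.44  16.7   -8.87] [ 0.6  -0.03  2.06 -0.18  0.82 -0.3 ] [546.92 179.21 279.93]
[ 32.42 -10.75 -32.61 -38.05  20.88 -11.08] [ 0.57  0.02  2.02 -0.1   0.88 -0.51] [555.91 198.93 265.58]
[ 38.9  -12.9  -39.13 -45.66  25.05 -13.3 ] [ 0.55  0.07  1.97 -0.05  0.94 -0.69] [562.34 219.42 250.1 ]
[ 45.39 -15.05 -45.66 -53.27  29.23 -15.52] [ 0.54  0.12  1.92 -0.02  1.02 -0.85] [566.04 240.3  233.67]
[ 51.87 -17.2  -52.18 -60.88  33.41 -17.73] [ 0.54  0.18  1.87  0.    1.09 -0.99] [566.93 261.17 216.48]
```

>>> drive_tool(
  rows=[6.5, -2.1, -6.5, -7.6, 4.2, -2.2, 0, 13, -4.3, -13, -15.2, 8.4, -4.4, 0, 19.5, -6.5, -19.6, -22.8, 12.5, -6.7, 0, 26, -8.6, -26, -30.4, 16.7, -8.9, 0, 32.4, -10.8, -32.6, -38, 20.9, -11.1, 0, 39, -12.9, -39, -45.7, 25, -13.3, 0, 45.4, -15, -45.7, -53.3, 29.2, -15.5, 0, 51.9, -17.2, -52.2, -60.9, 33.4, -17.7, 0, 51.9, -17.2, -52.2, -60.9, 33.4, -17.7, 0, 51.9, -17.2, -52.2, -60.9, 33.4, -17.7, 0],
)

```text
clock: 24.82
eef_pos: [440.4, 264.8, 232.1]
tcp_rot: [-0.509, 1.57, -0.549]
contact_force: [0.0, -0.1, -0.9]
opening: 0.141
```

```bash
python3 - <<'E'
from mv import *
T=tool(); print(T, r.sense()['contact_force'])
Tg=np.load('Tgrasp.npy'); print(shift(Tg[:3,3]+[0,0,60],toolR(np.arctan2(Tg[1,2],Tg[0,2]))))
for n in('side','top','wrist'):
    im=grab_frame(n); cv2.imwrite(f'pics/{n}22.png',im[:,:,::-1])
    for p in([127,0,0],[127,0,-33.5],[-90,0,0]): print(n,p,proj(n,rp(p),T))
    if n=='top': crop(im,150,200,230,320,5,'pics/top22c.png')
    if n=='side': crop(im,200,210,320,420,2.8,'pics/side22c.png')
    for st,ce,pts in blobs(im,(0,150,80),(8,255,255),(130,0,400,480),30): print(n,st,ce)
E
```

```text
[[  0.     0.04   1.   440.39]
 [ -0.     1.    -0.04 264.79]
 [ -1.    -0.     0.   232.07]
 [  0.     0.     0.     1.  ]] [ 0.04 -0.13 -0.87]
[129.19   1.06   0.12  -0.19   0.03   0.02]
side [127, 0, 0] [226.1  271.42]
side [127, 0, -33.5] [227.26 283.88]
side [-90, 0, 0] [297.45 325.11]
side [362 154  14  13 154] [368.12 160.11]
side [267 298  13  15 102] [271.71 305.07]
side [165 310   7   7  39] [168.41 312.97]
side [293 321   9   9  57] [297.05 324.82]
top [127, 0, 0] [175.48 232.26]
top [127, 0, -33.5] [179.42 234.87]
top [-90, 0, 0] [167.5  343.94]
top [160 180   8   7  43] [163.42 182.98]
wrist [127, 0, 0] [318.4  501.43]
wrist [127, 0, -33.5] [318.1  460.94]
wrist [-90, 0, 0] [318.95  96.96]
wrist [ 293   77   45   41 1726] [315.03  97.5 ]
wrist [ 296  255   39  151 4659] [315.09 326.52]
```

View pics/top22c.png

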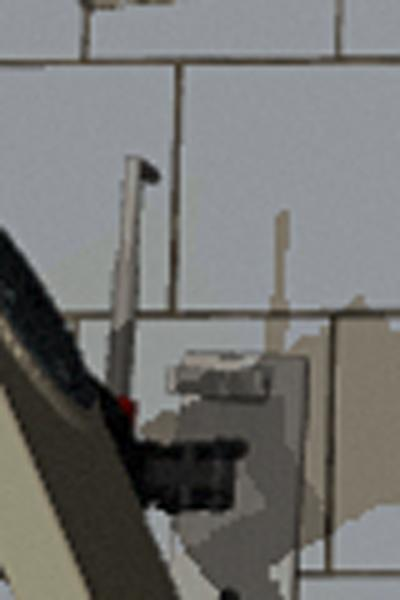

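View pics/side22c.png

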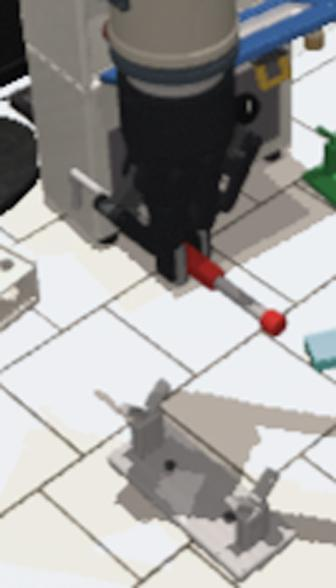

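View pics/wrist22.png

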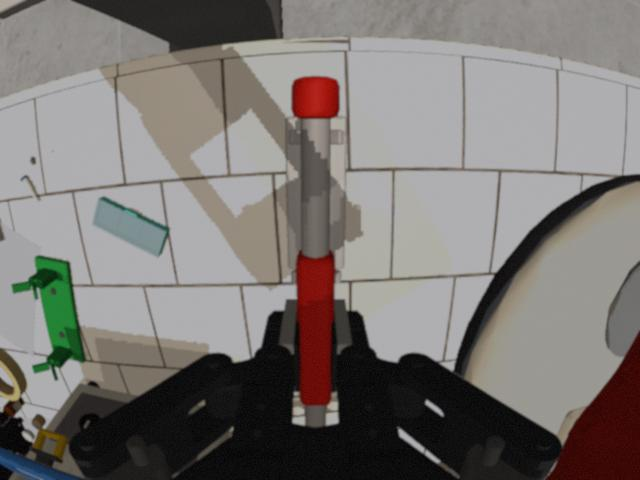

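The rod hasn't slipped: hook and knob lie within 1 px of prediction, and the knob is where it was in the earlier wrist view. I'll lower it into the notches.

>>> drive_tool(
  rows=[40, 0.5, 0, 0, 0, 0, 0, 80, 1, 0, 0, 0, 0, 0, 120, 1, 0, 0, 0, 0, 0, 150, 1, 0, 0, 0, 0, 0, 165, 1, 0, 0, 0, 0, 0, 170, 1, 0, 0, 0, 0, 0, 170, 1, 0, 0, 0, 0, 0, 170, 1, 0, 0, 0, 0, 0],
)

```text
clock: 25.98
eef_pos: [441.2, 266.9, 64.1]
tcp_rot: [0.504, 1.567, 0.466]
contact_force: [-0.8, -0.8, -0.9]
opening: 0.14
```

```bash
python3 - <<'E'
from mv import *
T=tool(); print(T, r.sense()['contact_force'])
Tg=np.load('Tgrasp.npy'); print(shift(Tg[:3,3],toolR(np.arctan2(Tg[1,2],Tg[0,2]))))
cv2.imwrite('pics/wrist23.png',grab_frame('wrist')[:,:,::-1]); crop(grab_frame('side'),220,325,320,425,6,'pics/side23c.png')
E
```

```text
[[  0.     0.04   1.   441.23]
 [  0.     1.    -0.04 266.88]
 [ -1.     0.     0.    64.09]
 [  0.     0.     0.     1.  ]] [-0.79 -0.8  -0.86]
[21.2  -1.13 -0.63 -0.07  0.17 -0.09]
```

View pics/wrist23.png

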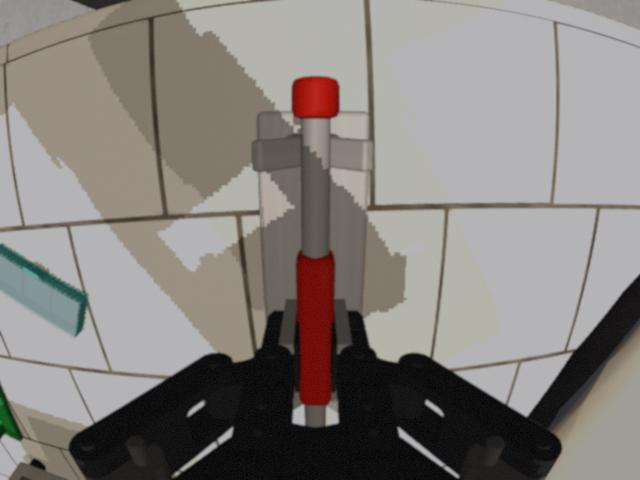

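View pics/side23c.png

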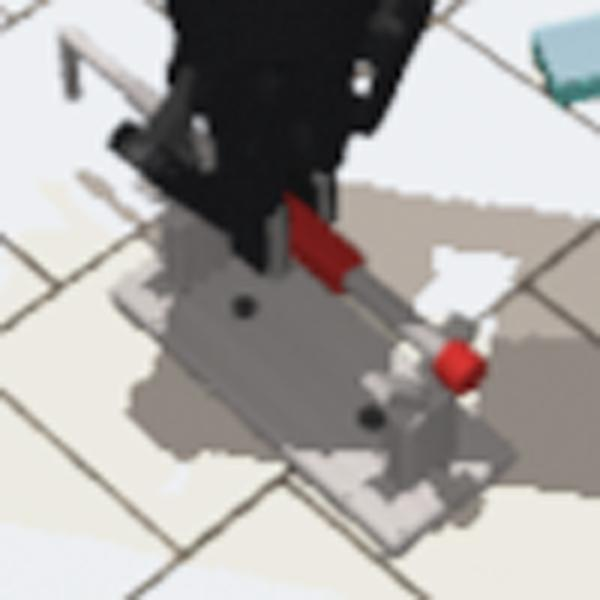

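>>> drive_tool(
  rows=[5, -1.1, -0.6, 0, 0, 0, 0, 10, -1.1, -0.6, 0, 0, 0, 0, 14, -1.1, -0.6, 0, 0, 0, 0, 16.5, -1.1, -0.6, 0, 0, 0, 0, 18, -1.1, -0.6, 0, 0, 0, 0, 19, -1.1, -0.6, 0, 0, 0, 0, 19, -1.1, -0.6, 0, 0, 0, 0],
)

```text
clock: 26.95
eef_pos: [440.5, 265.7, 44.9]
tcp_rot: [0.5, 1.568, 0.463]
contact_force: [-0.0, 0.2, -0.5]
opening: 0.142
```

```bash
python3 - <<'E'
from mv import *
T=tool(); s=r.sense(); print(T, s['contact_force'],s['wrist_torque'])
E
```

```text
[[  0.     0.04   1.   440.49]
 [  0.     1.    -0.04 265.74]
 [ -1.     0.     0.    44.88]
 [  0.     0.     0.     1.  ]] [-0.02  0.21 -0.46] [-0.07 -0.03 -0.02]
```

Still no contact at 2 mm above the recorded grasp height, so I'll lower in small steps.

>>> drive_tool(
  rows=[1, 0, 0, 0, 0, 0, 0, 1.5, 0, 0, 0, 0, 0, 0, 1.5, 0, 0, 0, 0, 0, 0],
)

```text
clock: 27.32
eef_pos: [440.5, 265.7, 43.4]
tcp_rot: [0.5, 1.568, 0.462]
contact_force: [0.2, 0.2, -0.7]
opening: 0.139
```

>>> drive_tool(
  rows=[0.5, 0, 0, 0, 0, 0, 0, 1, 0, 0, 0, 0, 0, 0, 1, 0, 0, 0, 0, 0, 0],
)

```text
clock: 27.7
eef_pos: [440.6, 265.9, 43.0]
tcp_rot: [0.524, 1.567, 0.486]
contact_force: [-2.5, -1.7, 7.8]
opening: 0.138
```

It is seated, with about 8 N of contact at the same height as the original grasp. I'll release gently.

>>> drive_tool(
  rows=[-0.3, 0, 0, 0, 0, 0, 10, -0.3, 0, 0, 0, 0, 0, 16, -0.3, 0, 0, 0, 0, 0, 22, -0.3, 0, 0, 0, 0, 0, 30, -0.3, 0, 0, 0, 0, 0, 45, -0.3, 0, 0, 0, 0, 0, 60, -0.3, 0, 0, 0, 0, 0, 80, -0.3, 0, 0, 0, 0, 0, 100, -0.3, 0, 0, 0, 0, 0, 100],
  newtons=20,
)

```text
clock: 28.82
eef_pos: [440.6, 265.9, 43.3]
tcp_rot: [0.521, 1.567, 0.483]
contact_force: [-0.6, -0.1, 0.1]
opening: 1.002
```

>>> drive_tool(
  rows=[-5, 0, 0, 0, 0, 0, 100, -20, 0, 0, 0, 0, 0, 100, -50, 0, 0, 0, 0, 0, 100, -90, 0, 0, 0, 0, 0, 100, -130, 0, 0, 0, 0, 0, 100, -130, 0, -30, 0, 0, 0, 100, -130, 0, -60, 0, 0, 0, 100, -130, 0, -60, 0, 0, 0, 100],
)

```text
clock: 29.82
eef_pos: [378.7, 267.7, 174.1]
tcp_rot: [0.568, 1.567, 0.532]
contact_force: [1.0, -0.2, 0.0]
opening: 1.001
```

```bash
python3 - <<'E'
from mv import *
from edge import edge
T=tool(); print(T[:3,3],r.sense()['opening'],r.sense()['contact_force'])
for n in('side','top','wrist'):
    im=grab_frame(n); cv2.imwrite(f'pics/{n}24.png',im[:,:,::-1])
    if n=='side': crop(im,220,325,320,425,6,'pics/side24c.png')
    if n=='top': print('hatch edge',np.mean(edge(im)-edge(cv2.imread('pics/top18.png')[:,:,::-1])))
    for st,ce,pts in blobs(im,(0,150,80),(8,255,255),(180,60,400,480),30): print(n,st,ce,onz(n,*ce,60,T))
E
```

```text
[378.68 267.72 174.12] 1.001043324359668 [ 1.03 -0.2   0.03]
side [238 215  13  10  83] [243.83 219.6 ] [922.18 -79.23  60.  ]
side [257 358  24  22 178] [267.97 367.9 ] [441.01 265.55  60.  ]
side [293 389   8   8  46] [296.65 392.5 ] [351.14 268.98  60.  ]
hatch edge -0.00017382773166265425
top [188 286   8  30 142] [191.56 299.06] [443.89 265.5   60.  ]
wrist [305 187  20  18 315] [314.58 195.44] [349.41 267.72  60.  ]
wrist [ 306  269   18   78 1233] [314.39 307.89] [439.49 264.13  60.  ]
```

View pics/side24c.png

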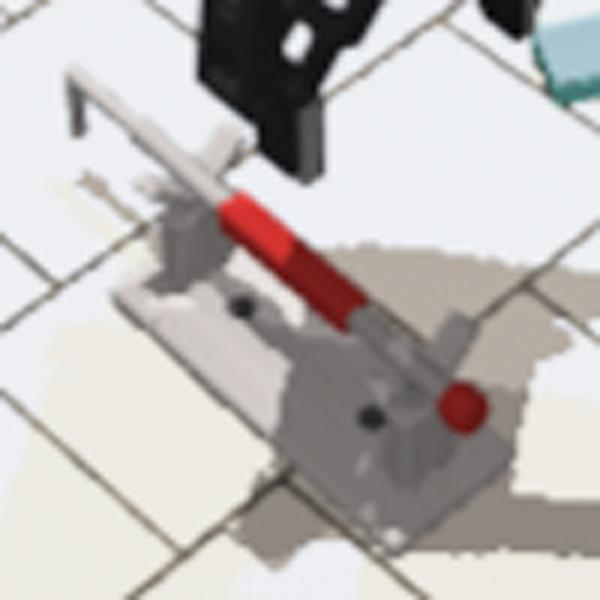

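View pics/wrist24.png

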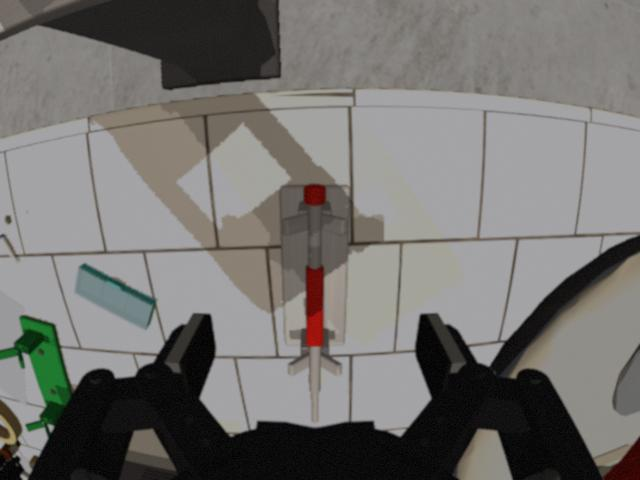

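View pics/top24.png

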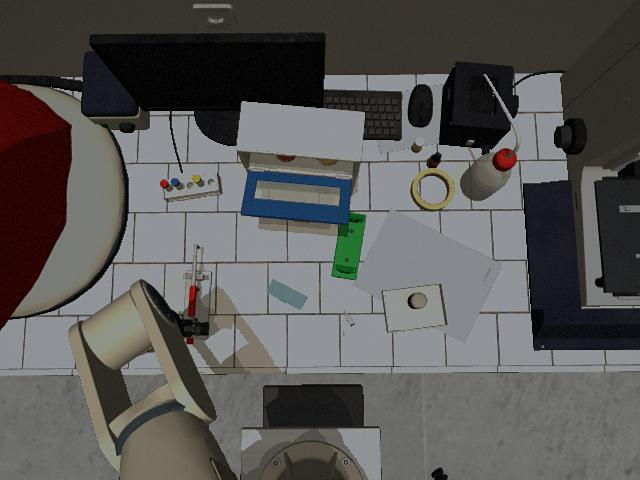

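View pics/side24.png

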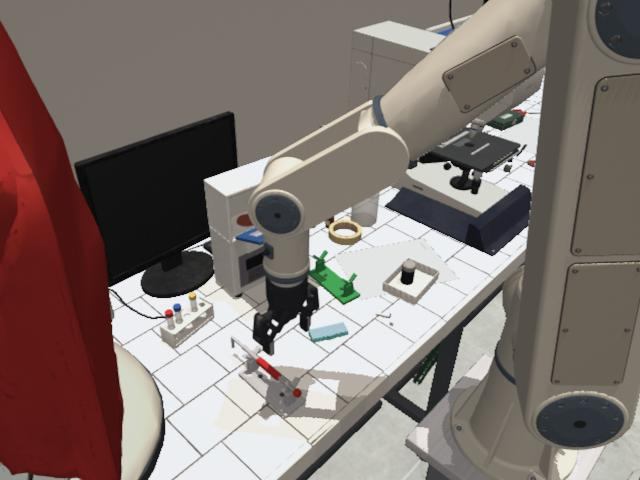

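The rod's grip and knob are back within 0.1 px of their starting places in the side view: (268.0,367.9) and (296.7,392.5). The hatch is down and unchanged. The tray, case, tube rack and tape look undisturbed, and the gripper is clear. I'll hand in.

```bash
python3 - <<'E'
from h import *
a=cv2.imread('pics/top0.png').astype(int); b=cv2.imread('pics/top24.png').astype(int)
for n,(x0,y0,x1,y1) in dict(tray=(380,280,450,335),rack=(158,170,222,203),tape=(408,165,458,212)).items():
    print(n,np.abs(a-b)[y0:y1,x0:x1].mean(), np.percentile(np.abs(a-b)[y0:y1,x0:x1],99))
from rig import sign_off
print(sign_off())
E
```

```text
tray 4.979134199134199 9.0
rack 4.695549242424242 9.0
tape 4.795460992907802 9.0
the job is handed in; nothing more can be done
None
```

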